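# Free the cup from the drilling jig and put it back on the stack

### The job

Turn the black wing knob on the blue jig to draw its clamping jaw fully back; nobody knows whether this screw is left-handed or right-handed, so try it and turn it the way that gives. Then take the aluminium cup out of the jig and nest it, mouth up, fully home in the two identical cups that stand stacked on the bench, leaving that stack standing where it is and not disturbing the tape measure, the marker and the blue screwdriver.

Things in the scene. Friction and masses are not known exactly. Their poses are not given: they have to be found in the camera images.
- jig: blue drilling jig fixed to the bench; base plate 100 x 194 x 14 mm. Origin: centre of its underside; y axis lengthwise, from headstock plate to knob. Along y (mm): headstock plate -93 to -81 (52 wide, top z 100), V rests at -70 and -22 (under 46 wide, below z 60: the cup's sides are free for fingers), grey jaw block -5 to 17 when closed (56 wide, top z 96), screw housing 53 to 93 (70 wide, top z 76).
- knob_grip (a point): on the vertical axis of the black wing knob, at mid height of the wing (46 mm long, 12 thick, from 12 mm below, where a hub 36 mm wide begins, to 13 above); 102 mm over the bench, 73 mm from the jig's origin along its y. At the start the wing lies along the jig's x axis. It turns one way only, 1.35 rad to its stop; the other way it is barred: 0.02 rad, under 0.1 if forced. Turning takes 0.1 to 0.2 N m.
- knob (a joint): turn of the knob in rad, 0 at the start (clamped), positive anticlockwise from above. It gives either to +1.35 or to -1.35: which one changes from start to start and cannot be seen. It stays where it is left.
- jaw (a joint): travel in m of the grey jaw with its white plug nose along the jig's +y, away from the cup: 0 clamped (nose 15 mm inside the cup's mouth, so the cup cannot be taken out), 0.031 fully back. Driven by the knob alone: travel = 0.040 x (1 - cos(turn)).
- cup: aluminium cup, 70 mm high, about 70 g. Origin: centre of its base's underside; z to the mouth. Body radius 17 mm at the base, 25 at 45 mm; above it a cylindrical collar, radius 30, from 45 to 70 mm: grip there. Starts lying in the jig, z along the jig's +y, axis at jig x 0, height 70 mm, base at jig y -80, mouth at -10 mm. Lying on the bench, its axis is 11 degrees from level, mouth end higher.
- stack_bottom: lower one of the two identical cups standing mouth up on the bench; same shape and origin as the cup. The bench between jig and stack is free.
- stack_top: upper cup of the stack, nested in the lower one and 25 mm higher; same shape and origin. A cup nested fully home in it has its origin another 25 mm higher and its collar resting on this one's rim, with about 2 mm of play.
- tape_measure: bystander: yellow tape measure, 63 x 83 x 36 mm, origin under its centre.
- marker: bystander: black marker pen, 14 x 124 x 16 mm, lying, origin under its centre.
- driver_blue: bystander: blue-handled screwdriver, 27 x 200 x 26 mm, lying, origin under its centre.
There are look-alikes about, which are no part of the job. Leave any red or yellow look-alike of the cup alone.

How it is judged:
By the outcome, as a careful person would: the job done as asked, in the order asked, and still so for the second after the job is handed in, with the robot touching nothing.
It also fails if it takes over 58 s, if anything falls off the work surface, if the arm or the gripper's body presses on something with over 40 N, if the wrist force passes 120 N, or if a joint passes its speed limit or range.

### The arm

A 6-joint arm with a two-finger parallel gripper is mounted at the origin on a cart in front of the work surface, level with it; the furniture and walls round the work are solid. World frame = base frame: x ahead of the robot, y to its left, z up, the work surface at z = 0. Lengths are in m, angles in rad, forces in N, time in s.
With the tool pointing down it reaches from about 0.375 to 0.9 m from the base axis. Payload 3.1 kg.
Tool frame: the origin (TCP) lies between the finger pads; the fingertips stand 11 mm ahead of it and the grasp point (between the pads) lies 8 mm behind it; z points along the fingers, y is the direction in which the jaws open and shut (so a half turn about z gives the same grasp; the last joint's range is limited). The gripper opens to 85 mm and grips with 20 to 120 N. Pads are 22 mm wide; open, the fingers measure 114 mm over their backs; the gripper's body (76 mm by 85 mm) begins 54 mm behind the grasp point. The pads swing forward as they close: fully open they stand 13 mm farther back than shut.
Start: joints at [-1.393, 0.527, 1.433, -0, 1.181, -0.178], TCP at [0.218, -0.586, 0.242] pointing down, gripper open.
Joint ranges: [-3.08, 3.08], [-0.75, 2.2], [0.22, 2.44], [-1.43, 4.57], [0, 2.65], [-2.85, 2.85]. Speed limits (rad/s): [2.79, 2.79, 3.14, 3.14, 3.14, 3.14].

### API

Orientations are given as a unit quaternion [x, y, z, w].
In Python, from station import manip gives the robot as it stands. The module is installed in compiled form; this text tells all that it offers.
- The arm moves only by the tool arm_command, never from a script. Its argument "rows" is a list of rows, each a list of 3 entries, a list of its own where there are three numbers: the shift along the world's x, y, z in mm, then the turn about the world's z in rad, then the closure, from -1 (fully open) to 1 (shut), so that 0 is half open. A call has 1 to 12 rows; each row shifts and turns the commanded pose from where the row before left it; what a row does not reach is not made up. A row lasts 1/8 s, in which the tool goes at most 62.5 mm and 10.7 degrees, less where a joint would pass 70% of its speed; a pose out of reach is approached as far as the arm can. A call with a gripper value outside its range is refused whole. The fingers move at their own pace and stop on an object; "squeeze" is the grip in N (left out, the last holds). Time passes only in rows, so rows that do not move let the fingers close. It gives the time, the measured TCP pose, the force and the opening at its end, in the units of the state.
- manip.sense(): the state, without advancing time (a new reading comes with each control period).
- manip.snapshot(name): name is "side" or "top" or "wrist"; returns the picture (420x560x3 uint8, blue, green, red); there is no depth.
- manip.get_calibration(name): a dict with "fovy" (degrees; the focal length in pixels is half the picture's height over the tangent of half this angle, whatever the lens; pixels are square), "cx", "cy" (the principal point, pixels), "R" (3x3) and "t" (3): a world point X has camera coordinates R X + t. Camera axes: x right, y down, z forward; pixel columns grow to the right and rows downward; lengths in m; the calibration is good to about 2 mm. A picture is of the moment at which its call begins: read the wrist's pose just before it. get_calibration takes no time and is no camera call; for the wrist camera it gives the pose at the moment of the call.
- manip.sign_off(): hands the job in, once; it reports no verdict.
The state is a dict: "t": time; "q": joint angles; "qd": joint speeds; "tau": joint torques, N m; "tcp_pos": TCP position; "tool_rot": TCP orientation; "force": force on the tool from outside, world axes, zero at the start; "ft_torque": the same for the moment, N m; "finger_gap": opening from 0.0 (shut) to 1.0 (fully open).
Only numpy, scipy, OpenCV 4.12 (cv2) and the standard library are available. Lean on these libraries where they do the work, as an engineer would, in place of code of your own. Each camera call takes 0.05 s, during which the arm holds its last target.

## Working session

There is one attempt and no reset: what is moved stays moved. The work goes in short steps, Python scripts to look and compute and a tool call to move; the robot and the scene stay as the last step left them, time stands still between calls to the robot, and variables do not carry over. Pictures are saved under pics/ and viewed, and the job is handed in when it is done.

Besides the shell and the picture viewer there is one more tool, called after "Emit:" as name([rows], argument=value, ...), one row to a line, values as JSON. arm_command: Moves the arm, as the interface text tells. Its arguments: {"type":"object","properties":{"rows":{"type":"array","items":{"type":"array"}},"squeeze":{"type":"number"}},"required":["rows"]}

```bash
mkdir -p pics; ls
cat > h.py <<'E'
import numpy as np, cv2
from station import manip
def cal(n):
    c=manip.get_calibration(n); f=210/np.tan(np.radians(c['fovy'])/2)
    return f,c['cx'],c['cy'],np.array(c['R']),np.array(c['t'])
def plane(n,u,v,z,c=None):
    f,cx,cy,R,t=c or cal(n)
    d=R.T@np.array([(u-cx)/f,(v-cy)/f,1]); o=-R.T@t
    return o+d*(z-o[2])/d[2]
def proj(n,X,c=None):
    f,cx,cy,R,t=c or cal(n)
    p=R@np.array(X)+t; return np.array([cx+f*p[0]/p[2],cy+f*p[1]/p[2]])
E
python3 - <<'E'
from h import *
for n in ["side","top","wrist"]:
    c=cal(n); im=manip.snapshot(n); cv2.imwrite(f'pics/a_{n}.png',im)
    print(n,c[0],c[1],c[2],-c[3].T@c[4], c[3][2], manip.get_calibration(n).keys())
s=manip.sense(); print({k:np.round(v,3) for k,v in s.items()})
E
```

```text
pics
side 387.09881400450877 277.594079942949 211.36281723704485 [0.16209662 0.65889589 0.68667348] [ 0.40792798 -0.59925716 -0.68882917] dict_keys(['fovy', 'cx', 'cy', 'R', 't'])
top 480.3130299906622 279.6741073558989 215.77456272018145 [0.43828917 0.12724197 1.26449015] [ 0.08812686  0.01800112 -0.99594659] dict_keys(['fovy', 'cx', 'cy', 'R', 't'])
wrist 342.35428000303557 285.9067226182118 205.07885492589492 [ 0.29438906 -0.55721093  0.3737134 ] [-0.29878648 -0.10905399 -0.94806849] dict_keys(['fovy', 'cx', 'cy', 'R', 't'])
{'t': np.float64(0.15), 'q': array([-1.394,  0.528,  1.434,  0.   ,  1.181, -0.179]), 'qd': array([-0.003, -0.003, -0.004,  0.001, -0.   ,  0.   ]), 'tau': array([ 0.0000e+00, -4.4274e+01, -1.7828e+01, -0.0000e+00,  6.0000e-03,
        0.0000e+00]), 'tcp_pos': array([ 0.218, -0.585,  0.242]), 'tool_rot': array([ 0.984,  0.177,  0.   , -0.001]), 'force': array([ 0.091, -0.247, -0.12 ]), 'ft_torque': array([0.033, 0.03 , 0.005]), 'finger_gap': np.float64(0.998)}
```

View pics/a_top.png

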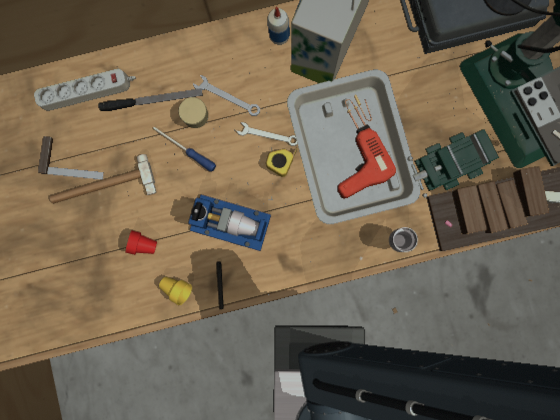

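View pics/a_side.png

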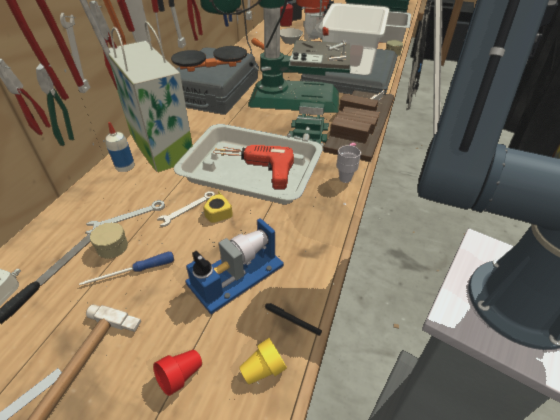

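View pics/a_wrist.png

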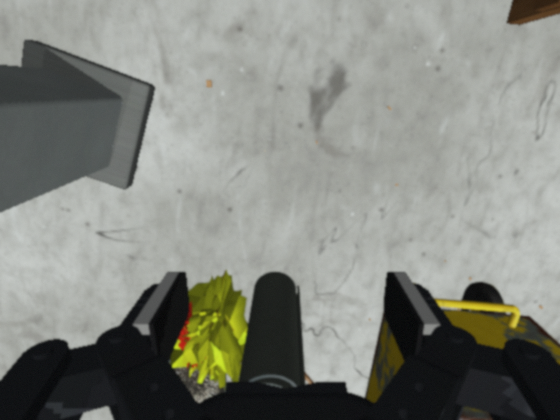

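The top view shows the jig at about (228,222), its knob near (200,212), and the stack at about (403,239). The marker is at (220,285), the tape measure at (280,161) and the driver at (198,158). I'll zoom in.

Run:
```python
from h import *
im=cv2.imread('pics/a_top.png')
a=cv2.resize(im[185:260,175:285],(800,545),interpolation=cv2.INTER_CUBIC); cv2.imwrite('pics/b_jig.png',a)
s=cv2.imread('pics/a_side.png')
a=cv2.resize(im[215:265,375:435],(400,333),interpolation=cv2.INTER_CUBIC)
b=cv2.resize(s[135:190,325:375],(300,330),interpolation=cv2.INTER_CUBIC)
cv2.imwrite('pics/b_st.png',np.hstack([a[:330],b]))
cv2.imwrite('pics/b_jigs.png',cv2.resize(s[215:320,180:290],(800,763))[:600])
hsv=cv2.cvtColor(im,cv2.COLOR_BGR2HSV)
m=cv2.inRange(hsv,(105,120,40),(125,255,255)); m[:185]=0;m[260:]=0;m[:,:170]=0;m[:,290:]=0
pts=cv2.findNonZero(m); r=cv2.minAreaRect(pts); print(r, cv2.boxPoints(r))
for u,v in cv2.boxPoints(r): print(plane('top',u,v,0.014))
for n,u,v,z in [('knob',200,212,.115),('stack',403,239,.095),('marker',220,285,.01),('tape',280,161,.036),('driver',198,158,.02)]: print(n,plane('top',u,v,z))
```

```text
((228.21841430664062, 221.75119018554688), (76.27999877929688, 36.91999816894531), 16.26020622253418) [[186.43523 228.7936 ]
 [196.77281 193.35039]
 [270.0016  214.70879]
 [259.664   250.152  ]]
[0.51302125 0.39355265 0.014     ]
[0.60667004 0.36864911 0.014     ]
[0.55155948 0.17516964 0.014     ]
[0.45886238 0.20109621 0.014     ]
knob [0.54778586 0.34026174 0.115     ]
stack [ 0.48737253 -0.15103031  0.095     ]
marker [0.36787075 0.30323656 0.01      ]
tape [0.68965125 0.14982504 0.036     ]
driver [0.69985929 0.36648727 0.02      ]
```

View pics/b_jig.png

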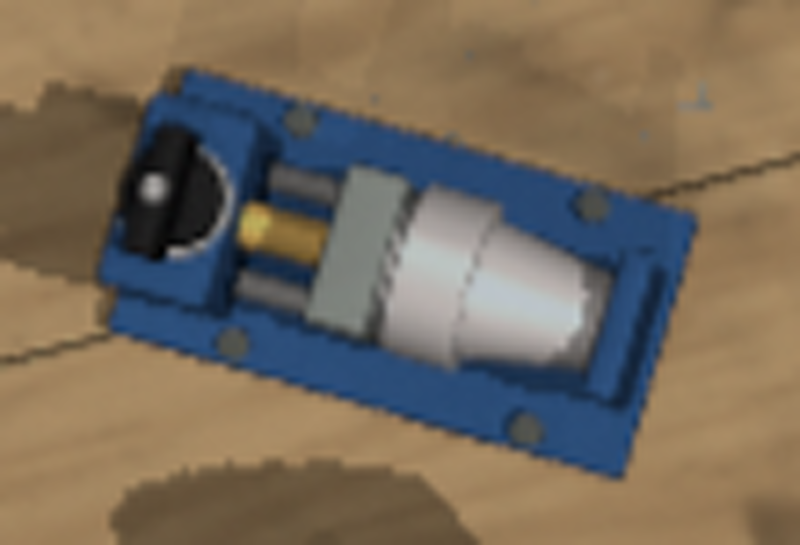

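View pics/b_st.png

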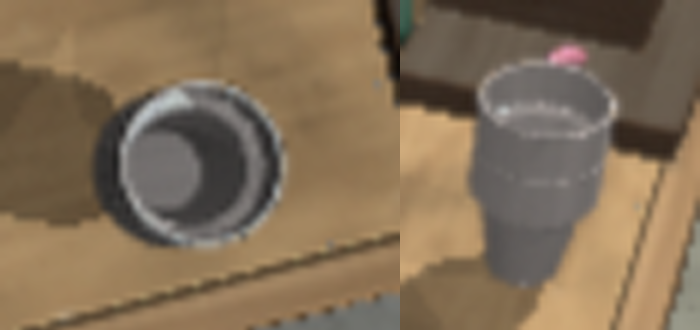

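View pics/b_jigs.png

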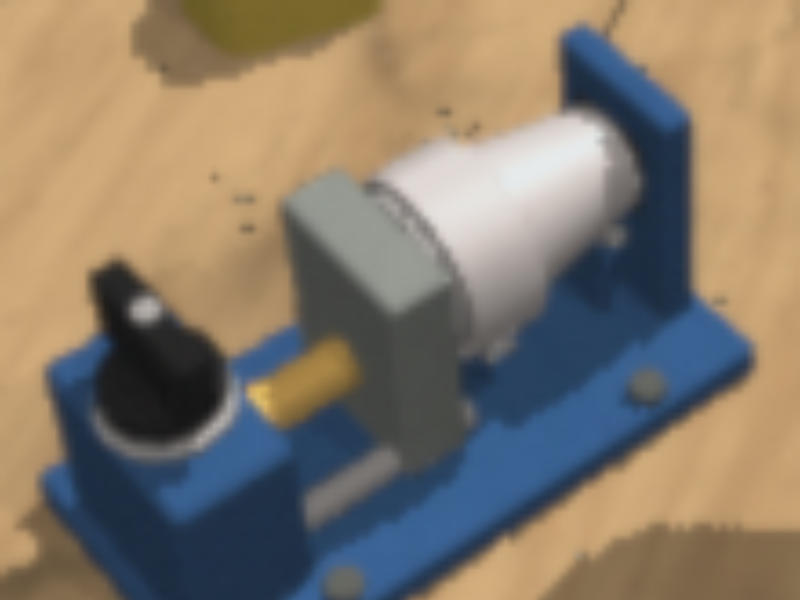

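Run:
```python
from h import *
def z(u,v): return (175+(u+.5)/7.273-.5,185+(v+.5)/7.267-.5)
W=[plane('top',*z(*p),.014)[:2] for p in [(190,70),(697,213),(622,477),(108,328)]]
# local: y=+97 left(knob end); 
L=np.array([[1,1],[1,-1],[-1,-1],[-1,1]])*[.05,.097]
W=np.array(W); print(W)
c=W.mean(0); A=(L).T@(W-c); U,S,Vt=np.linalg.svd(A); 
R=(U@Vt).T; print(c,R,np.linalg.det(R)); print('resid',(W-c-L@R.T)*1000)
y=R[:,1]; print('yang',np.arctan2(y[1],y[0]))
print('knob',c+.073*y, 'silver dot', plane('top',*z(152,188),.115))
print('cup collar', c-.022*y)
# side view check
f,cx,cy,Rs,ts=cal('side')
def zs(u,v): return (180+(u+.5)/7.273-.5,215+(v+.5)/7.267-.5)
print('dot side',plane('side',*zs(145,310),.115), 'plate right corner', plane('side',*zs(752,350),.014))
im=cv2.imread('pics/a_top.png')
a0=(375,215,400/60)
# stack rim ellipse: center in crop ~ (202,163)
for p,zz in [((202,163),.095),]:
    u=375+(p[0]+.5)/6.667-.5; v=215+(p[1]+.5)/6.667-.5; print('stack',plane('top',u,v,zz))
u=325+(548-400+.5)/6-.5; v=135+(100+.5)/6-.5; print('stack side',plane('side',u,v,.095))
```

```text
[[0.60447679 0.35824501]
 [0.55374527 0.17414258]
 [0.45872635 0.19998476]
 [0.51069447 0.38566068]]
[0.53191072 0.27950826] [[ 0.96330352  0.26841447]
 [-0.26841447  0.96330352]] 0.9999999999999997
resid [[-1.63531244 -1.28296435]
 [-0.29442558  1.49548524]
 [ 1.01701263  0.49622142]
 [ 0.91272539 -0.70874231]]
yang 1.2990496071364586
knob [0.55150497 0.34982942] silver dot [0.55149269 0.35131716 0.115     ]
cup collar [0.5260056  0.25831558]
dot side [0.5520014  0.35037225 0.115     ] plate right corner [0.45762315 0.20336158 0.014     ]
stack [ 0.48735059 -0.15555011  0.095     ]
stack side [ 0.48600328 -0.15441593  0.095     ]
```

Emit:
arm_command([
  [[22, 55, 0], 0.17, -1],
  [[22, 55, 0], 0.17, -1],
  [[22, 55, 0], 0.17, -1],
  [[22, 55, 0], 0.17, -1],
  [[22, 55, 0], 0.17, -1],
  [[22, 55, 0], 0.17, -1],
  [[22, 55, 0], 0.17, -1],
  [[22, 55, 0], 0.17, -1],
  [[22, 55, 0], 0.17, -1],
  [[22, 55, 0], 0.17, -1],
  [[22, 55, 0], 0.17, -1],
  [[22, 55, 0], 0.17, -1],
], squeeze=40)

```text
t: 1.65
tcp_pos: [0.4822, 0.0761, 0.2423]
tool_rot: [0.362, 0.932, -0.0, 0.0]
force: [0.1, -0.1, -0.0]
finger_gap: 0.997
```

Emit:
arm_command([
  [[14, 55, 0], 0.1, -1],
  [[14, 55, 0], 0.1, -1],
  [[14, 55, 0], 0.1, -1],
  [[14, 55, 0], 0.1, -1],
  [[13, 54, -20], 0.07, -1],
  [[0, 0, -30], 0, -1],
])

```text
t: 2.4
tcp_pos: [0.5519, 0.3527, 0.1923]
tool_rot: [0.135, 0.991, 0.002, 0.002]
force: [-0.8, -0.9, 0.0]
finger_gap: 0.994
```

```bash
cat > look.py <<'E'
import sys
from h import *
s=manip.sense(); q=s['tool_rot']
print('t %.2f'%s['t'],np.round(s['tcp_pos'],4),'yang %.3f'%((2*np.arctan2(q[1],q[0])-np.pi/2+np.pi)%(2*np.pi)-np.pi),'F',np.round(s['force'],1),'T',np.round(s['ft_torque'],2),'gap %.3f'%s['finger_gap'],'q6 %.2f'%s['q'][5], np.round(q,3))
for a in sys.argv[2:]:
    np.save(f'pics/{sys.argv[1]}_{a}.npy',np.array([*cal(a)],dtype=object),allow_pickle=True)
    cv2.imwrite(f'pics/{sys.argv[1]}_{a}.png',manip.snapshot(a))
E
python3 look.py c wrist side
```

```text
t 2.40 [0.5519 0.3527 0.1923] yang 1.300 F [-0.8 -0.9  0. ] T [-0.06  0.02 -0.03] gap 0.994 q6 -0.90 [0.135 0.991 0.002 0.002]
```

View pics/c_wrist.png

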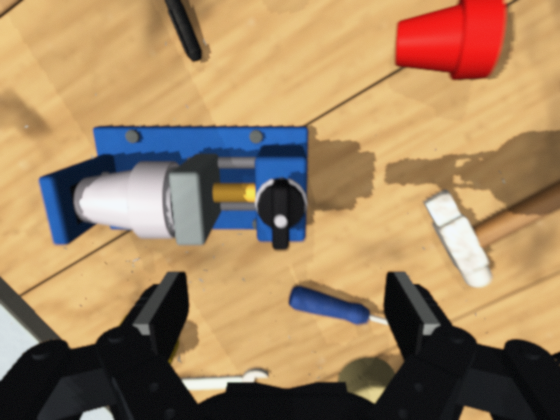

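View pics/c_side.png

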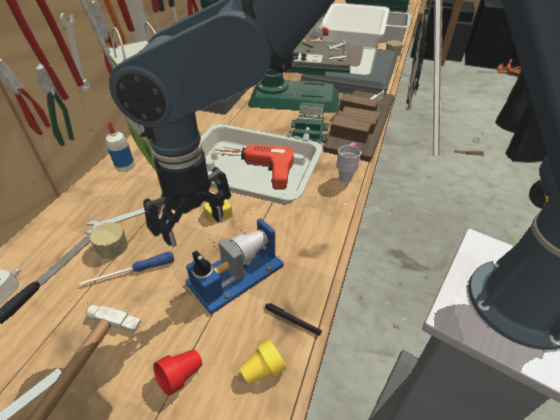

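Run:
```python
from h import *
c=np.load('pics/c_wrist.npy',allow_pickle=True)
print(plane('',281,222,.115,c))
for p in [(97,127),(307,127)]: print(plane('',*p,.014,c))
print(plane('',75,0,0.07,c))
```

```text
Traceback (most recent call last):
  File "h.py", line 7, in plane
    f,cx,cy,R,t=c or cal(n)
                ^^^^^^^^^^^
ValueError: The truth value of an array with more than one element is ambiguous. Use a.any() or a.all()
```

```bash
sed -i 's/c or cal(n)/cal(n) if c is None else c/' h.py
python3 - <<'E'
from h import *
c=np.load('pics/c_wrist.npy',allow_pickle=True)
print(plane('',281,222,.115,c))
a,b=[plane('',*p,.014,c) for p in [(97,127),(307,127)]]
d=b-a; print(a,b,np.linalg.norm(d),np.arctan2(d[1],d[0]))
E
```

```text
[0.55143404 0.3494869  0.115     ]
[0.45882912 0.20519469 0.014     ] [0.50868391 0.38459198 0.014     ] 0.18619582891919925 1.2997345652390588
```

Emit:
arm_command([
  [[0, 0, -30], 0, -1],
  [[0, 0, -30], 0, -1],
  [[0, 0, -20], 0, -1],
  [[0, 0, -6], 0, -1],
  [[0, 0, 0], 0, -1],
])

```text
t: 3.12
tcp_pos: [0.5512, 0.3478, 0.107]
tool_rot: [0.138, 0.99, 0.0, 0.0]
force: [0.5, -0.3, 1.2]
finger_gap: 0.998
```

```bash
python3 look.py d side
```

```text
t 3.12 [0.5512 0.3478 0.107 ] yang 1.294 F [ 0.5 -0.3  1.2] T [ 0.01  0.01 -0.01] gap 0.998 q6 -0.90 [0.138 0.99  0.    0.   ]
```

View pics/d_side.png

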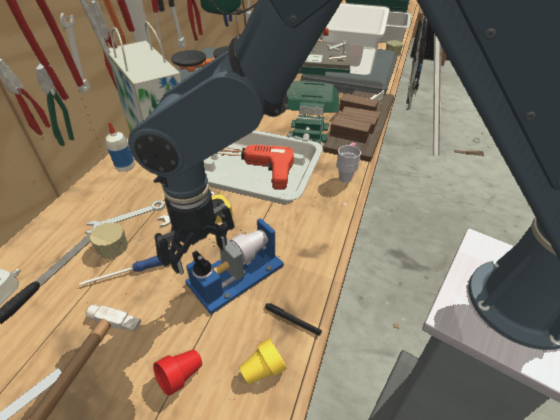

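Run:
```python
from h import *
print(proj('side',[.5512,.3478,.107]),proj('side',[.5515,.35,.115]))
im=manip.snapshot('side'); cv2.imwrite('pics/d2.png',cv2.resize(im[190:310,140:290],(750,600),interpolation=cv2.INTER_CUBIC))
```

```text
[201.30482072 259.23001857] [199.83486517 257.21744028]
```

View pics/d2.png

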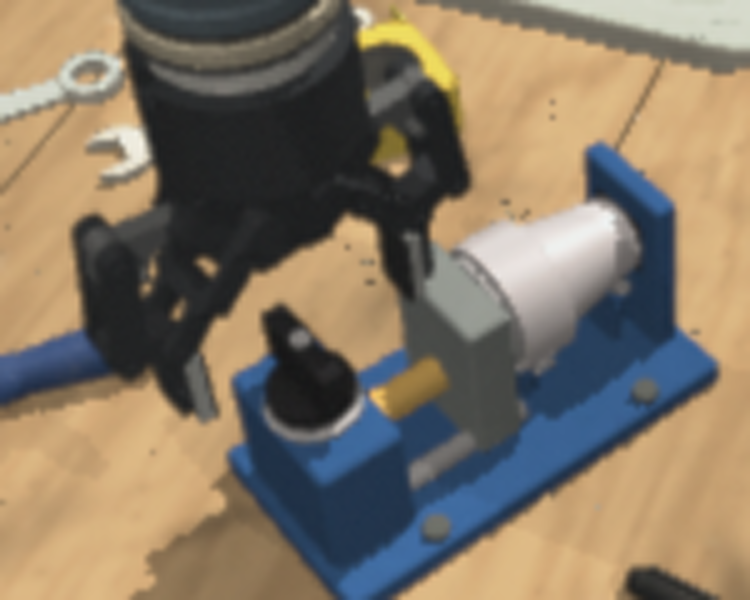

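The fingers straddle the wing, with the knob at about (300,350) in the crop. Next I close on it.

Emit:
arm_command([
  [[0, 2, 0], 0, -0.4],
  [[0, 0, 0], 0, 0.2],
  [[0, 0, 0], 0, 1],
  [[0, 0, 0], 0, 1],
  [[0, 0, 0], 0, 1],
  [[0, 0, 0], 0, 1],
], squeeze=40)

```text
t: 3.98
tcp_pos: [0.5507, 0.35, 0.1065]
tool_rot: [0.137, 0.991, -0.0, -0.0]
force: [-1.0, -0.9, 2.5]
finger_gap: 0.129
```

```bash
python3 look.py e side
```

```text
t 3.98 [0.5507 0.35   0.1065] yang 1.295 F [-1.  -0.9  2.5] T [-0.17  0.16  0.1 ] gap 0.129 q6 -0.90 [ 0.137  0.991 -0.    -0.   ]
```

Emit:
arm_command([
  [[0, 0, 0], 0.06, 1],
  [[0, 0, 0], 0, 1],
])

```text
t: 4.28
tcp_pos: [0.5506, 0.35, 0.1065]
tool_rot: [0.109, 0.994, 0.0, -0.0]
force: [-1.1, -1.8, 3.7]
finger_gap: 0.125
```

```bash
python3 look.py f
```

```text
t 4.28 [0.5506 0.35   0.1065] yang 1.352 F [-1.1 -1.8  3.7] T [-0.28  0.17 -0.72] gap 0.125 q6 -0.96 [ 0.109  0.994  0.    -0.   ]
```

Torque reached −0.72 N·m at +0.06 rad, so that direction looks barred. I'll try the other way.

Emit:
arm_command([
  [[0, 0, 0], -0.06, 1],
  [[0, 0, 0], -0.08, 1],
  [[0, 0, 0], 0, 1],
])

```text
t: 4.65
tcp_pos: [0.5507, 0.35, 0.1065]
tool_rot: [0.177, 0.984, -0.0, -0.0]
force: [-1.8, -2.4, 4.1]
finger_gap: 0.125
```

```bash
python3 look.py f
```

```text
t 4.65 [0.5507 0.35   0.1065] yang 1.216 F [-1.8 -2.4  4.1] T [-0.3   0.24 -0.09] gap 0.125 q6 -0.82 [ 0.177  0.984 -0.    -0.   ]
```

Emit:
arm_command([
  [[0, 0, 0], -0.13, 1],
  [[0, 0, 0], -0.13, 1],
  [[0, 0, 0], -0.13, 1],
  [[0, 0, 0], -0.13, 1],
  [[0, 0, 0], -0.13, 1],
  [[0, 0, 0], -0.13, 1],
  [[0, 0, 0], -0.13, 1],
  [[0, 0, 0], -0.13, 1],
  [[0, 0, 0], -0.13, 1],
  [[0, 0, 0], -0.1, 1],
  [[0, 0, 0], -0.02, 1],
  [[0, 0, 0], 0, 1],
])

```text
t: 6.15
tcp_pos: [0.5511, 0.3503, 0.1065]
tool_rot: [0.732, 0.681, 0.0, 0.0]
force: [-0.4, -0.7, 4.0]
finger_gap: 0.132
```

```bash
python3 look.py g side; python3 -c "
import cv2;im=cv2.imread('pics/g_side.png');cv2.imwrite('pics/g2.png',cv2.resize(im[190:310,140:290],(750,600)))"
```

```text
t 6.15 [0.5511 0.3503 0.1065] yang -0.072 F [-0.4 -0.7  4. ] T [-0.09  0.07  0.47] gap 0.132 q6 0.47 [0.732 0.681 0.    0.   ]
```

View pics/g2.png

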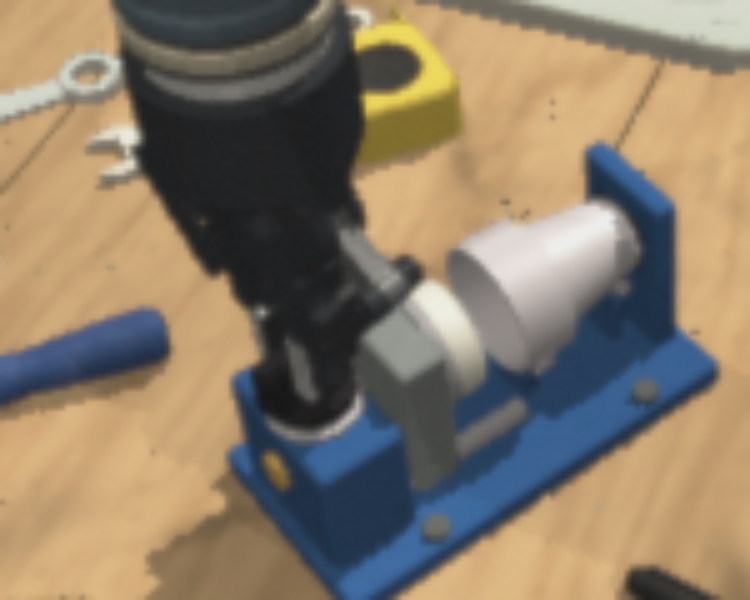

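Emit:
arm_command([
  [[0, 0, 0], 0.02, 0.5],
  [[0, 0, 0], 0, -0.3],
  [[0, 0, 0], 0, -1],
  [[0, 0, 0], 0, -1],
  [[0, 0, 40], 0, -1],
  [[0, 0, 50], 0, -1],
  [[-12, -45, 0], -0.1, -1],
  [[-13, -46, 0], -0.12, -1],
  [[0, 0, 0], 0, -1],
  [[0, 0, 0], 0, -1],
])

```text
t: 7.45
tcp_pos: [0.5264, 0.2595, 0.1966]
tool_rot: [0.797, 0.604, 0.001, 0.0]
force: [0.5, 0.8, 0.0]
finger_gap: 1.001
```

```bash
python3 look.py i wrist top
```

```text
t 7.45 [0.5264 0.2595 0.1966] yang -0.275 F [0.5 0.8 0. ] T [0.03 0.03 0.02] gap 1.001 q6 0.54 [0.797 0.604 0.001 0.   ]
```

View pics/i_wrist.png

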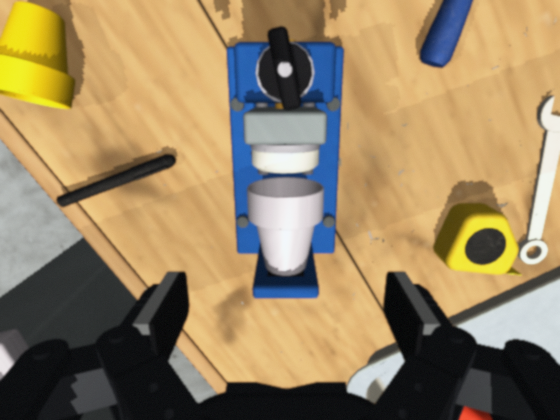

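Run:
```python
from h import *
c=np.load('pics/i_wrist.npy',allow_pickle=True)
a=plane('',248,200,.07,c);b=plane('',323,200,.07,c);print(a,b,(a+b)/2)
m=plane('',285,178,.1,c);print('mouth top',m); print('collar lower',plane('',285,229,.1,c))
o=np.array([.5319,.2795]);y=np.array([.2675,.9635])
for p in (m,plane('',285,229,.1,c),(a+b)/2): print((p[:2]-o)@y, (p[:2]-o)@np.array([.9635,-.2675]))
```

```text
[0.49729499 0.26677501 0.07      ] [0.55458888 0.25059473 0.07      ] [0.52594193 0.25868487 0.07      ]
mouth top [0.53250349 0.28324136 0.1       ]
collar lower [0.52220495 0.24682844 0.1       ]
0.003766234003963115 -0.00041935035102912767
-0.03407247778246638 -0.0006015361089263582
-0.021649163500784087 -0.00017255090698005187
```

Emit:
arm_command([
  [[0, 0, -50], 0, -1],
  [[0, 0, -40], 0, -1],
  [[0, 0, -30], 0, -1],
  [[0, 0, -18], 0, -1],
  [[0, 0, 0], 0, -0.2],
  [[0, 0, 0], 0, 0.5],
  [[0, 0, 0], 0, 1],
  [[0, 0, 0], 0, 1],
  [[0, 0, 0], 0, 1],
], squeeze=20)

```text
t: 8.68
tcp_pos: [0.5261, 0.2592, 0.0589]
tool_rot: [0.797, 0.603, 0.0, 0.0]
force: [-0.0, 0.4, 1.1]
finger_gap: 0.7
```

```bash
python3 look.py j side
```

```text
t 8.68 [0.5261 0.2592 0.0589] yang -0.275 F [-0.   0.4  1.1] T [ 0.08 -0.01  0.03] gap 0.700 q6 0.54 [0.797 0.603 0.    0.   ]
```

View pics/j_side.png

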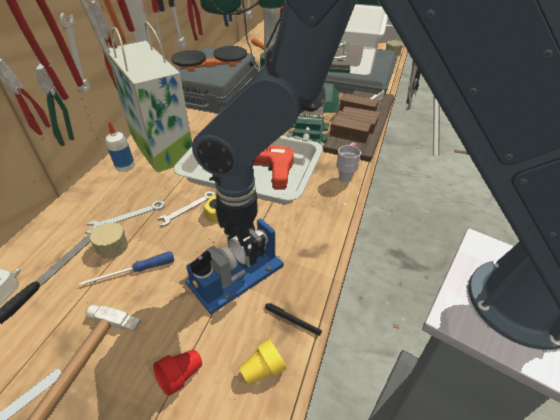

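Emit:
arm_command([
  [[0, 0, 15], 0, 1],
  [[0, 0, 30], 0, 1],
  [[0, 0, 40], 0, 1],
  [[0, 0, 40], 0, 1],
  [[0, 0, 0], 0, 1],
])

```text
t: 9.35
tcp_pos: [0.5281, 0.2599, 0.1877]
tool_rot: [0.797, 0.604, 0.004, 0.002]
force: [-0.0, 0.1, -1.0]
finger_gap: 0.698
```

```bash
python3 look.py k side top wrist;  python3 -c "
import cv2;im=cv2.imread('pics/k_side.png');cv2.imwrite('pics/k2.png',cv2.resize(im[160:310,150:300],(600,600)))"
```

```text
t 9.35 [0.5281 0.2599 0.1877] yang -0.275 F [-0.   0.1 -1. ] T [ 0.04 -0.04  0.03] gap 0.698 q6 0.54 [0.797 0.604 0.004 0.002]
```

View pics/k2.png

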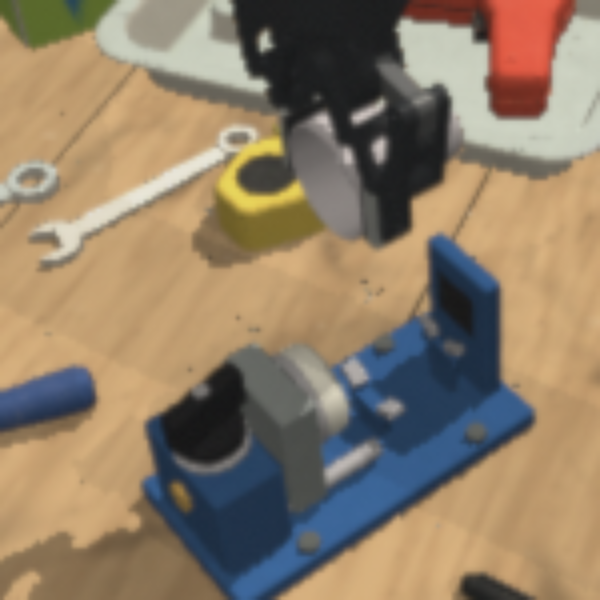

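The cup is still horizontal, with its mouth toward the knob, and is held firmly. The tool can only yaw, so I'll tip the cup upright by levering its base against the top edge of the headstock plate, with the pads as the pivot.

Emit:
arm_command([
  [[1, 4, 0], 0, 1],
  [[0, 0, -40], 0, 1],
  [[0, 0, -35], 0, 1],
  [[0, 0, -8], 0, 1],
  [[0, 0, 0], 0, 1],
  [[0, 0, 0], 0, 1],
])

```text
t: 10.25
tcp_pos: [0.5277, 0.2635, 0.1014]
tool_rot: [0.797, 0.604, 0.001, 0.0]
force: [1.2, 0.3, -1.1]
finger_gap: 0.699
```

```bash
python3 look.py l side;  python3 -c "
import cv2;im=cv2.imread('pics/l_side.png');cv2.imwrite('pics/l2.png',cv2.resize(im[160:310,150:300],(600,600)))"
```

```text
t 10.25 [0.5277 0.2635 0.1014] yang -0.275 F [ 1.2  0.3 -1.1] T [ 0.02 -0.01  0.03] gap 0.699 q6 0.55 [0.797 0.604 0.001 0.   ]
```

View pics/l2.png

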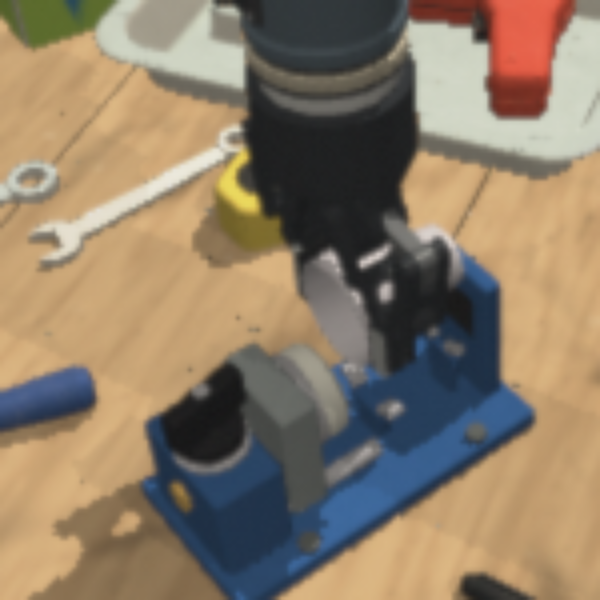

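Emit:
arm_command([
  [[-1, -4, 0], 0, 1],
  [[-1, -3, 0], 0, 1],
  [[0, 0, 0], 0, 1],
])

```text
t: 10.68
tcp_pos: [0.5263, 0.2584, 0.1018]
tool_rot: [0.798, 0.603, 0.003, -0.001]
force: [0.5, 7.3, -0.0]
finger_gap: 0.697
```

```bash
python3 look.py m
```

```text
t 10.68 [0.5263 0.2584 0.1018] yang -0.277 F [ 0.5  7.3 -0. ] T [ 1.13 -0.05 -0.01] gap 0.697 q6 0.54 [ 0.798  0.603  0.003 -0.001]
```

Emit:
arm_command([
  [[-0.7, -2.4, 7.6], 0, 1],
  [[-1, -3.4, 7.3], 0, 1],
  [[0, 0, 0], 0, 1],
])

```text
t: 11.05
tcp_pos: [0.5244, 0.2514, 0.1167]
tool_rot: [0.798, 0.603, 0.002, 0.0]
force: [0.6, 6.4, 2.2]
finger_gap: 0.696
```

```bash
python3 look.py n side;  python3 -c "
import cv2;im=cv2.imread('pics/n_side.png');cv2.imwrite('pics/n2.png',cv2.resize(im[160:310,150:300],(600,600)))"
```

```text
t 11.05 [0.5244 0.2514 0.1167] yang -0.276 F [0.6 6.4 2.2] T [ 0.87 -0.2  -0.02] gap 0.696 q6 0.53 [0.798 0.603 0.002 0.   ]
```

View pics/n2.png

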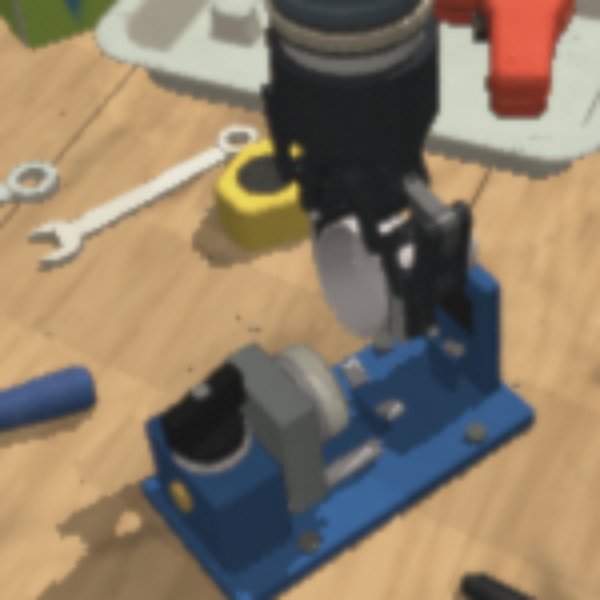

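The mouth is tipping up as planned, with a contact force of about 6 N. I'll continue along the arc.

Emit:
arm_command([
  [[-1.2, -4.1, 6.7], 0, 1],
  [[-1.3, -4.8, 6.0], 0, 1],
  [[-1.6, -5.7, 5.3], 0, 1],
  [[-1.7, -6.3, 4.6], 0, 1],
  [[0, 0, 0], 0, 1],
])

```text
t: 11.72
tcp_pos: [0.5167, 0.2283, 0.138]
tool_rot: [0.798, 0.603, -0.001, 0.0]
force: [-0.1, 0.6, -0.4]
finger_gap: 0.699
```

```bash
python3 look.py o side;  python3 -c "
import cv2;im=cv2.imread('pics/o_side.png');cv2.imwrite('pics/o2.png',cv2.resize(im[160:310,150:300],(600,600)))"
```

```text
t 11.72 [0.5167 0.2283 0.138 ] yang -0.276 F [-0.1  0.6 -0.4] T [ 0.02 -0.01  0.02] gap 0.699 q6 0.50 [ 0.798  0.603 -0.001  0.   ]
```

View pics/o2.png

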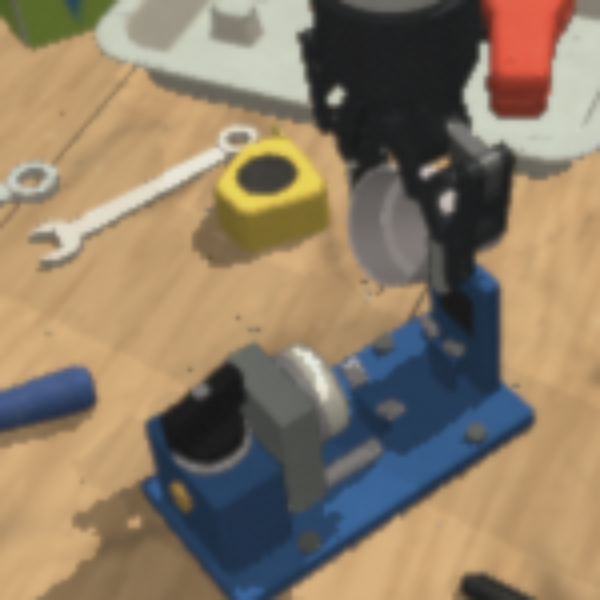

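```bash
python3 look.py o wrist top; python3 -c "
import cv2;im=cv2.imread('pics/o_top.png');print(cv2.imwrite('pics/o3.png',cv2.resize(im[170:270,170:300],(780,600))))"
```

```text
t 11.78 [0.5168 0.2287 0.1378] yang -0.276 F [ 0.1 -0.2 -0.6] T [ 0.06 -0.02  0.02] gap 0.698 q6 0.50 [ 0.798  0.603 -0.001 -0.   ]
True
```

View pics/o_wrist.png

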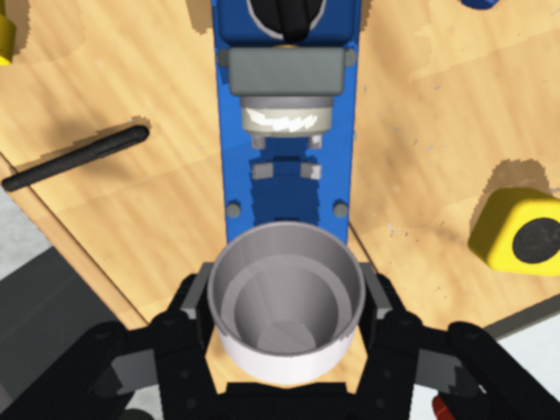

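View pics/o3.png

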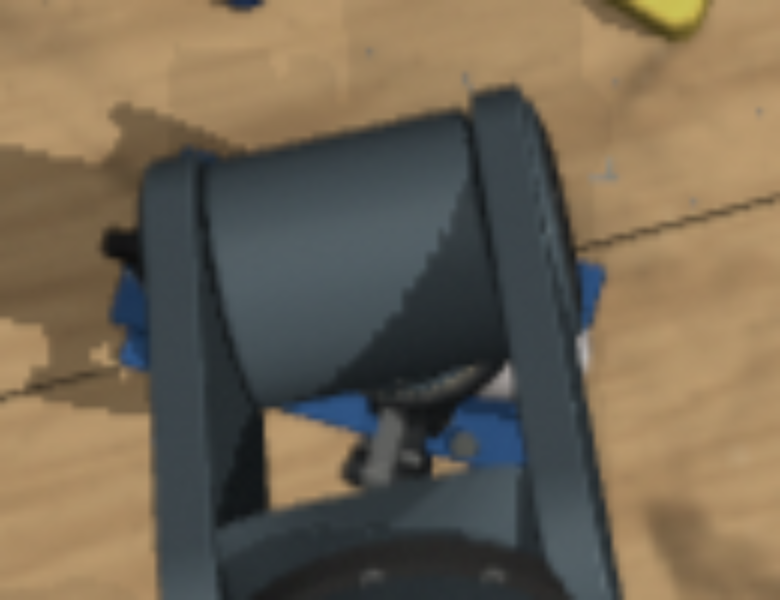

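```bash
cat > tilt.py <<'E'
import sys
from h import *
# predicted wrist pixels of rim ends (n side, -n side) for tilt th; args: name, tcp x y z, dz pivot
c=np.load(f'pics/{sys.argv[1]}_wrist.npy',allow_pickle=True)
P=np.array([float(v) for v in sys.argv[2:5]])+[0,0,.011]
yj=np.array([.2675,.9635,0]); zz=np.array([0,0,1.])
L=float(sys.argv[5]) if len(sys.argv)>5 else .011
for th in range(0,100,10):
    t=np.radians(th); a=np.cos(t)*yj+np.sin(t)*zz; n=np.sin(t)*yj-np.cos(t)*zz
    print(th,np.round(proj('',P+L*a+.03*n,c)),np.round(proj('',P+L*a-.03*n,c)),np.round(proj('',P+(L-.07)*a,c)))
E
python3 tilt.py o .5168 .2287 .1378
```

```text
0 [286. 244.] [286. 324.] [287. 408.]
10 [286. 236.] [286. 341.] [287. 388.]
20 [286. 230.] [286. 357.] [286. 369.]
30 [286. 225.] [286. 369.] [286. 349.]
40 [286. 222.] [286. 378.] [286. 330.]
50 [286. 222.] [286. 384.] [286. 311.]
60 [286. 223.] [286. 387.] [286. 292.]
70 [286. 228.] [286. 387.] [286. 274.]
80 [286. 235.] [286. 383.] [286. 257.]
90 [286. 244.] [286. 378.] [286. 240.]
```

```bash
python3 -c "
import cv2;im=cv2.imread('pics/o_wrist.png');cv2.imwrite('pics/o4.png',cv2.resize(im[210:400,190:390],(600,570),interpolation=2))"
```

```text
(no output)
```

View pics/o4.png

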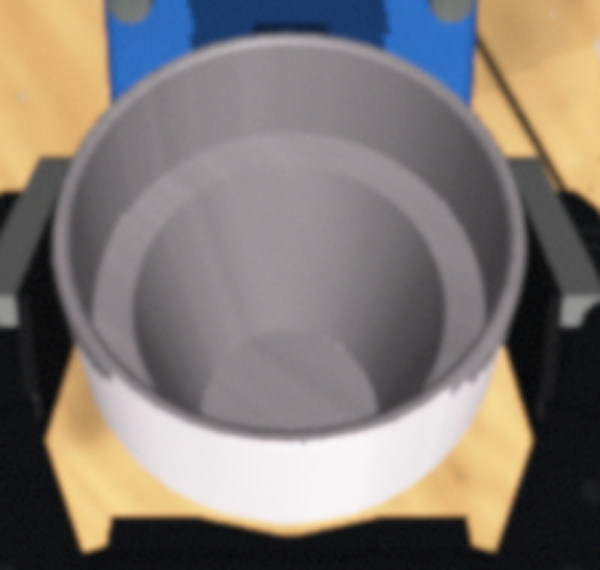

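Wrist view: the rim spans rows 221 to 356, so the tilt is about 25° and the base has slipped over the plate's edge. I'll back off, re-engage lower and press harder.

Emit:
arm_command([
  [[3, 12, 0], 0, 1],
  [[3.5, 12, 0], 0, 1],
  [[0, 0, -13], 0, 1],
  [[0, 0, 0], 0, 1],
  [[-1.8, -6.5, -3], 0, 1],
  [[-0.5, -2, -1], 0, 1],
  [[0, 0, 0], 0, 1],
])

```text
t: 12.75
tcp_pos: [0.5214, 0.2454, 0.1212]
tool_rot: [0.798, 0.603, 0.001, -0.001]
force: [-0.4, 4.2, -0.4]
finger_gap: 0.697
```

```bash
cat >> look.py <<'E'
p=np.array(s['tcp_pos']); d=p[:2]-[.5319,.2795]
print('rel edge y %.1f h %.1f'%((d@[.2675,.9635]+.081)*1000,(p[2]+.011-.1)*1000))
E
python3 look.py p side wrist;  python3 -c "
import cv2;im=cv2.imread('pics/p_side.png');w=cv2.imread('pics/p_wrist.png');
import numpy as np
cv2.imwrite('pics/p2.png',np.hstack([cv2.resize(im[160:310,150:300],(400,400)),cv2.resize(w[200:400,190:390],(400,400))]))"
```

```text
t 12.75 [0.5214 0.2454 0.1212] yang -0.276 F [-0.4  4.2 -0.4] T [ 0.69  0.13 -0.09] gap 0.697 q6 0.52 [ 0.798  0.603  0.001 -0.001]
rel edge y 45.3 h 32.2
```

View pics/p2.png

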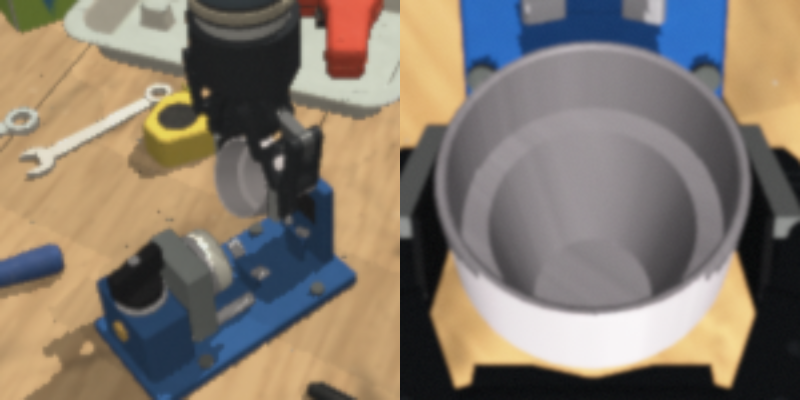

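Emit:
arm_command([
  [[-1.4, -5.2, 5.0], 0, 1],
  [[-1.5, -5.5, 4.6], 0, 1],
  [[0, 0, 0], 0, 1],
])

```text
t: 13.22
tcp_pos: [0.5197, 0.2346, 0.1314]
tool_rot: [0.797, 0.603, 0.002, 0.0]
force: [0.7, 4.2, 4.1]
finger_gap: 0.695
```

```bash
python3 look.py r side wrist;  python3 -c "
import cv2;im=cv2.imread('pics/r_side.png');w=cv2.imread('pics/r_wrist.png');
import numpy as np
cv2.imwrite('pics/r2.png',np.hstack([cv2.resize(im[160:310,150:300],(400,400)),cv2.resize(w[200:400,190:390],(400,400))]))"
```

```text
t 13.22 [0.5197 0.2346 0.1314] yang -0.275 F [0.7 4.2 4.1] T [ 0.7  -0.03 -0.06] gap 0.695 q6 0.50 [0.797 0.603 0.002 0.   ]
rel edge y 34.5 h 42.4
```

View pics/r2.png

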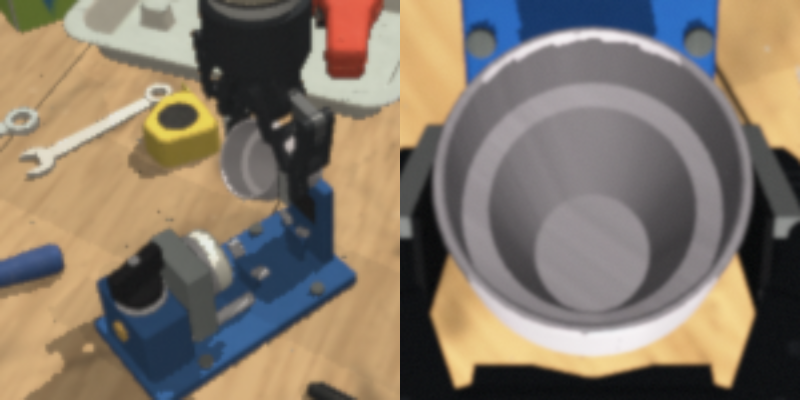

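Emit:
arm_command([
  [[-1.7, -6.3, 3.6], 0, 1],
  [[-1.8, -6.5, 2.9], 0, 1],
  [[0, 0, 0], 0, 1],
])

```text
t: 13.7
tcp_pos: [0.516, 0.2219, 0.1377]
tool_rot: [0.797, 0.603, 0.001, 0.0]
force: [0.7, 4.6, 5.4]
finger_gap: 0.698
```

```bash
python3 look.py s wrist side;  python3 -c "
import cv2;im=cv2.imread('pics/s_side.png');w=cv2.imread('pics/s_wrist.png');
import numpy as np
cv2.imwrite('pics/s2.png',np.hstack([cv2.resize(im[160:310,150:300],(400,400)),cv2.resize(w[200:400,190:390],(400,400))]))"
```

```text
t 13.70 [0.516  0.2219 0.1377] yang -0.275 F [0.7 4.6 5.4] T [ 0.9 -0.1 -0. ] gap 0.698 q6 0.48 [0.797 0.603 0.001 0.   ]
rel edge y 21.2 h 48.7
```

View pics/s2.png

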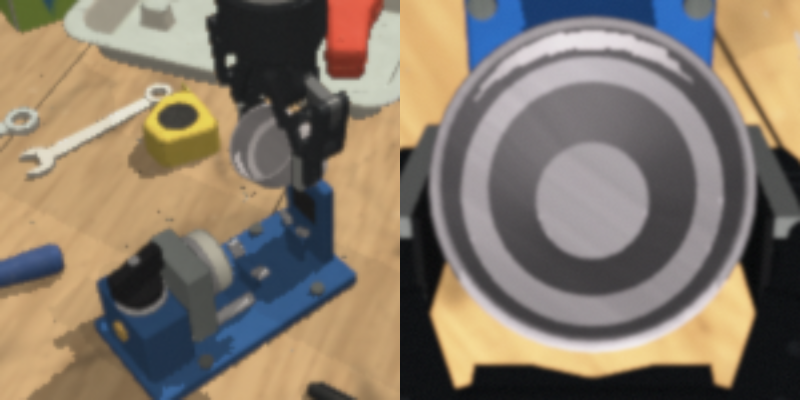

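Emit:
arm_command([
  [[-1.9, -6.8, 2.0], 0, 1],
  [[-2, -7, 1.1], 0, 1],
  [[-2, -7, 0.2], 0, 1],
  [[0, 0, 0], 0, 1],
])

```text
t: 14.3
tcp_pos: [0.5099, 0.2004, 0.141]
tool_rot: [0.797, 0.603, 0.001, 0.001]
force: [0.5, 2.7, 6.9]
finger_gap: 0.695
```

```bash
python3 look.py u wrist side;  python3 -c "
import cv2;im=cv2.imread('pics/u_side.png');w=cv2.imread('pics/u_wrist.png');
import numpy as np
cv2.imwrite('pics/u2.png',np.hstack([cv2.resize(im[160:310,150:300],(400,400)),cv2.resize(w[200:400,190:390],(400,400))]))"
```

```text
t 14.30 [0.5099 0.2004 0.141 ] yang -0.275 F [0.5 2.7 6.9] T [ 0.56 -0.13  0.01] gap 0.695 q6 0.45 [0.797 0.603 0.001 0.001]
rel edge y -1.1 h 52.0
```

View pics/u2.png

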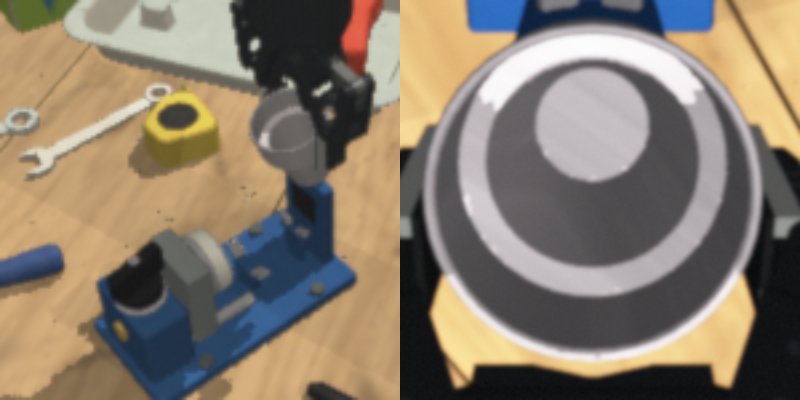

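Emit:
arm_command([
  [[-2, -7, -0.5], 0, 1],
  [[0, 0, 0], 0, 1],
])

```text
t: 14.65
tcp_pos: [0.5079, 0.1932, 0.1403]
tool_rot: [0.797, 0.604, 0.001, 0.001]
force: [0.5, 2.5, 6.3]
finger_gap: 0.701
```

```bash
python3 look.py v wrist;  python3 tilt.py v $(python3 -c "
from h import *
print(*manip.sense()['tcp_pos'])") .018; python3 -c "
import cv2;w=cv2.imread('pics/v_wrist.png')
cv2.imwrite('pics/v2.png',cv2.resize(w[190:410,170:410],(600,550)))"
```

```text
t 14.65 [0.5079 0.1932 0.1403] yang -0.275 F [0.5 2.5 6.3] T [ 0.51 -0.07 -0.02] gap 0.701 q6 0.43 [0.797 0.604 0.001 0.001]
rel edge y -8.5 h 51.3
0 [286. 231.] [286. 305.] [287. 396.]
10 [286. 224.] [286. 326.] [286. 379.]
20 [286. 219.] [286. 345.] [286. 362.]
30 [286. 215.] [286. 362.] [286. 344.]
40 [286. 214.] [286. 376.] [286. 327.]
50 [286. 216.] [287. 387.] [286. 310.]
60 [286. 221.] [287. 394.] [286. 293.]
70 [286. 228.] [287. 396.] [286. 276.]
80 [286. 239.] [287. 396.] [286. 260.]
90 [286. 253.] [287. 392.] [286. 245.]
```

View pics/v2.png

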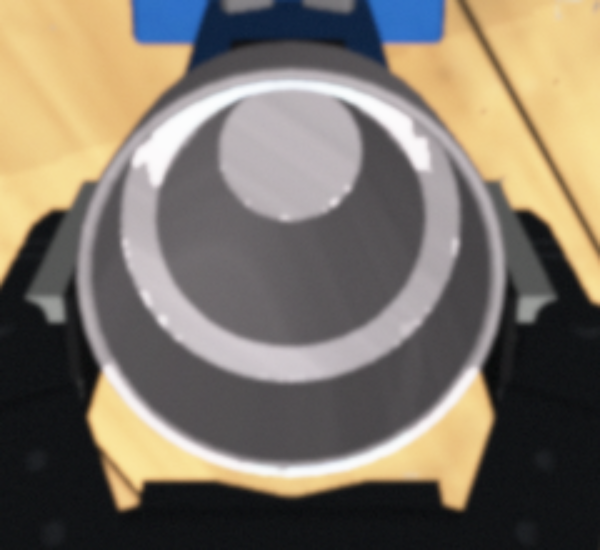

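Emit:
arm_command([
  [[0, 0, 25], 0, 1],
  [[-3, -30, 0], 0, 1],
  [[-4, -50, 0], 0, 1],
  [[-4, -50, -20], 0, 1],
  [[-4, -30, -35], 0, 1],
  [[0, 0, -40], 0, 1],
  [[0, 0, -22], 0, 1],
  [[0, 0, -5], 0, 1],
  [[0, 0, 0], 0, 1],
])

```text
t: 15.82
tcp_pos: [0.4901, 0.0323, 0.0471]
tool_rot: [0.797, 0.604, -0.001, 0.001]
force: [-14.2, -4.5, 46.5]
finger_gap: 0.697
```

```bash
python3 look.py w wrist side; python3 -c "
import cv2;w=cv2.imread('pics/w_side.png')
cv2.imwrite('pics/w2.png',cv2.resize(w[130:280,210:380],(680,600)))"
```

```text
t 15.82 [0.4901 0.0323 0.0471] yang -0.273 F [-14.2  -4.5  46.5] T [-1.09  0.28 -0.29] gap 0.697 q6 0.12 [ 0.797  0.604 -0.001  0.001]
rel edge y -168.3 h -41.9
```

View pics/w2.png

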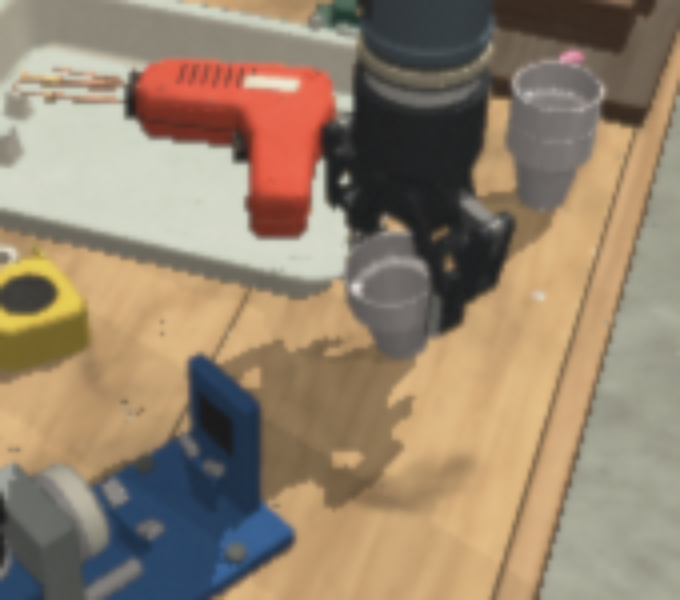

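Emit:
arm_command([
  [[0, 0, 5], 0, 1],
  [[0, 0, 0], 0, 1],
])

```text
t: 16.18
tcp_pos: [0.4909, 0.033, 0.0482]
tool_rot: [0.797, 0.604, -0.001, -0.0]
force: [-3.9, -2.7, 14.8]
finger_gap: 0.702
```

```bash
python3 look.py x wrist top; python3 -c "
from h import *
for p in [(322,222),(405,205),(418,195),(345,222)]: print(plane('top',*p,.03))
w=cv2.imread('pics/x_wrist.png')
cv2.imwrite('pics/x2.png',w)"
```

```text
t 16.18 [0.4909 0.033  0.0482] yang -0.274 F [-3.9 -2.7 14.8] T [-0.43  0.22 -0.09] gap 0.702 q6 0.12 [ 0.797  0.604 -0.001 -0.   ]
rel edge y -167.5 h -40.8
[0.5322068  0.04046696 0.03      ]
[ 0.57764025 -0.17284619  0.03      ]
[ 0.60379407 -0.20658     0.03      ]
[ 0.53263648 -0.01859694  0.03      ]
```

View pics/x2.png

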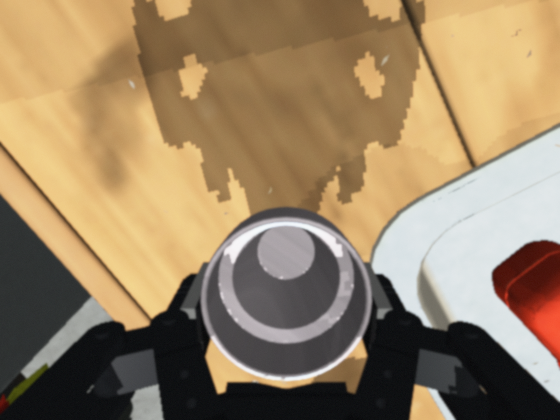

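The right finger is beside the tray's corner, with the tray edge at about x = 0.532. I'll lift the cup and set it down further left.

Emit:
arm_command([
  [[0, 0, 15], 0, 1],
  [[0, 0, 15], 0, 1],
  [[-3, 36, 0], 0, 1],
  [[-3, 36, 0], 0, 1],
  [[0, 0, -12], 0, 1],
  [[0, 0, -10], 0, 1],
  [[0, 0, 0], 0, 1],
])

```text
t: 17.15
tcp_pos: [0.4857, 0.1049, 0.0547]
tool_rot: [0.798, 0.603, -0.001, -0.001]
force: [0.5, 0.2, -0.7]
finger_gap: 0.696
```

```bash
python3 look.py y side top; python3 -c "
import cv2;import numpy as np
w=cv2.imread('pics/y_side.png');t=cv2.imread('pics/y_top.png');a=cv2.imread('pics/a_top.png')
d=cv2.absdiff(t,a)[60:230,280:430]
cv2.imwrite('pics/y2.png',np.hstack([cv2.resize(w[130:280,210:360],(400,400)),cv2.resize(d*3,(400,400))]))"
```

```text
t 17.15 [0.4857 0.1049 0.0547] yang -0.276 F [ 0.5  0.2 -0.7] T [0.   0.02 0.04] gap 0.696 q6 0.26 [ 0.798  0.603 -0.001 -0.001]
rel edge y -99.6 h -34.3
```

View pics/y2.png

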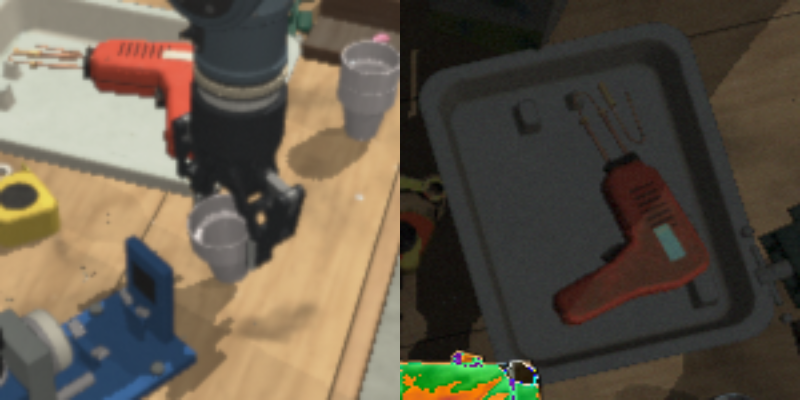

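Emit:
arm_command([
  [[0, 0, -4], 0, 1],
  [[0, 0, -3], 0, 1],
  [[0, 0, 0], 0, 1],
])

```text
t: 17.62
tcp_pos: [0.486, 0.1056, 0.0485]
tool_rot: [0.797, 0.603, -0.0, -0.0]
force: [-0.1, -0.1, -0.3]
finger_gap: 0.701
```

Emit:
arm_command([
  [[0, 0, -2], 0, 1],
  [[0, 0, -1], 0, 1],
  [[0, 0, 0], 0, 1],
])

```text
t: 18.0
tcp_pos: [0.4861, 0.1057, 0.0456]
tool_rot: [0.797, 0.604, -0.0, -0.0]
force: [0.4, -0.3, -0.4]
finger_gap: 0.699
```

```bash
python3 look.py z wrist side; python3 -c "
import cv2;import numpy as np
w=cv2.imread('pics/z_side.png');t=cv2.imread('pics/z_wrist.png')
cv2.imwrite('pics/z2.png',np.hstack([cv2.resize(w[150:250,230:330],(400,400),interpolation=2),cv2.resize(t[200:400,190:390],(400,400))]))"
```

```text
t 18.00 [0.4861 0.1057 0.0456] yang -0.275 F [ 0.4 -0.3 -0.4] T [0.04 0.01 0.02] gap 0.699 q6 0.26 [ 0.797  0.604 -0.    -0.   ]
rel edge y -98.7 h -43.4
```

View pics/z2.png

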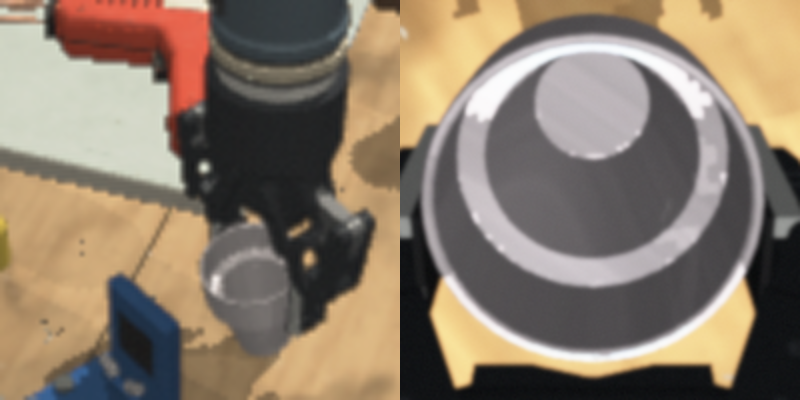

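Emit:
arm_command([
  [[0, 0, -2], 0, 1],
  [[0, 0, -1.5], 0, 1],
  [[0, 0, 0], 0, 1],
])

```text
t: 18.48
tcp_pos: [0.4861, 0.1057, 0.0421]
tool_rot: [0.797, 0.604, -0.0, -0.0]
force: [1.1, -0.4, -0.4]
finger_gap: 0.701
```

Emit:
arm_command([
  [[0, 0, -1.5], 0, 1],
  [[0, 0, -1], 0, 1],
  [[0, 0, 0], 0, 1],
])

```text
t: 18.85
tcp_pos: [0.4861, 0.1056, 0.0415]
tool_rot: [0.797, 0.604, 0.0, 0.0]
force: [-2.8, -1.7, 14.7]
finger_gap: 0.699
```

```bash
python3 look.py A wrist side;python3 tilt.py A .4861 .1056 .0415 .018|tail -3; python3 -c "
import cv2;import numpy as np
w=cv2.imread('pics/A_side.png');t=cv2.imread('pics/A_wrist.png')
cv2.imwrite('pics/A2.png',np.hstack([cv2.resize(w[150:250,230:330],(400,400),interpolation=2),cv2.resize(t[200:400,190:390],(400,400))]))"
```

```text
t 18.85 [0.4861 0.1056 0.0415] yang -0.275 F [-2.8 -1.7 14.7] T [0.01 0.49 0.05] gap 0.699 q6 0.26 [0.797 0.604 0.    0.   ]
rel edge y -98.8 h -47.5
70 [286. 228.] [286. 397.] [286. 276.]
80 [286. 239.] [286. 396.] [286. 260.]
90 [286. 253.] [286. 392.] [286. 245.]
```

View pics/A2.png

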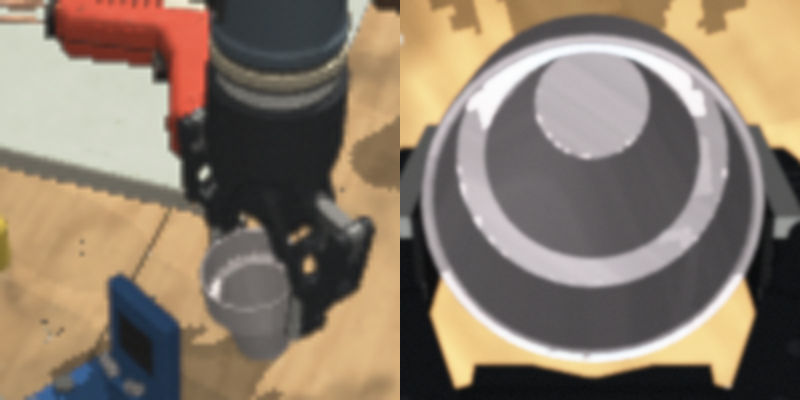

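Emit:
arm_command([
  [[0, 0, 0.8], 0, 1],
  [[0, 0, 0], 0, -0.5],
  [[0, 0, 0], 0, -0.7],
  [[0, 0, 0], 0, -1],
  [[0, 0, 0], 0, -1],
])

```text
t: 19.58
tcp_pos: [0.4861, 0.1057, 0.0403]
tool_rot: [0.797, 0.604, -0.0, -0.0]
force: [-0.7, 0.1, 0.0]
finger_gap: 1.002
```

```bash
python3 look.py B wrist side; python3 -c "
import cv2;import numpy as np
w=cv2.imread('pics/B_side.png');t=cv2.imread('pics/B_wrist.png')
cv2.imwrite('pics/B2.png',np.hstack([cv2.resize(w[150:250,230:330],(400,400),interpolation=2),cv2.resize(t[200:400,190:390],(400,400))]))"
```

```text
t 19.57 [0.4861 0.1057 0.0403] yang -0.275 F [-0.7  0.1  0. ] T [ 0.   -0.03 -0.03] gap 1.002 q6 0.26 [ 0.797  0.604 -0.    -0.   ]
rel edge y -98.7 h -48.7
```

View pics/B2.png

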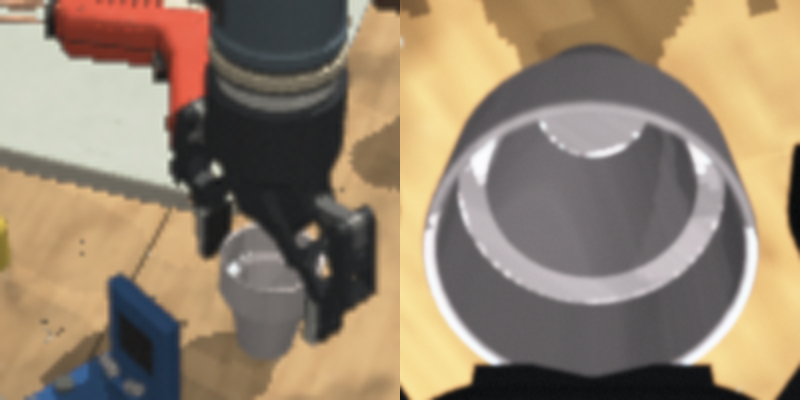

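The cup now stands upright on the bench. I'll raise the tool to measure it and regrip higher on the collar.

Emit:
arm_command([
  [[0, 0, 15], 0, -1],
  [[0, 0, 40], 0, -1],
  [[0, 0, 50], 0, -1],
  [[0, 0, 0], 0, -1],
  [[0, 0, 0], 0, -1],
])

```text
t: 20.3
tcp_pos: [0.4858, 0.1057, 0.146]
tool_rot: [0.797, 0.604, 0.0, 0.0]
force: [-0.2, 0.1, 0.0]
finger_gap: 1.003
```

```bash
python3 look.py C wrist side; python3 -c "
import cv2;import numpy as np
w=cv2.imread('pics/C_side.png');t=cv2.imread('pics/C_wrist.png')
cv2.imwrite('pics/C2.png',np.hstack([cv2.resize(w[150:250,230:330],(250,250),interpolation=2),cv2.resize(t[150:400],(560,250))]))"
```

```text
t 20.30 [0.4858 0.1057 0.146 ] yang -0.275 F [-0.2  0.1  0. ] T [0.03 0.   0.04] gap 1.003 q6 0.26 [0.797 0.604 0.    0.   ]
rel edge y -98.8 h 57.0
```

View pics/C_wrist.png

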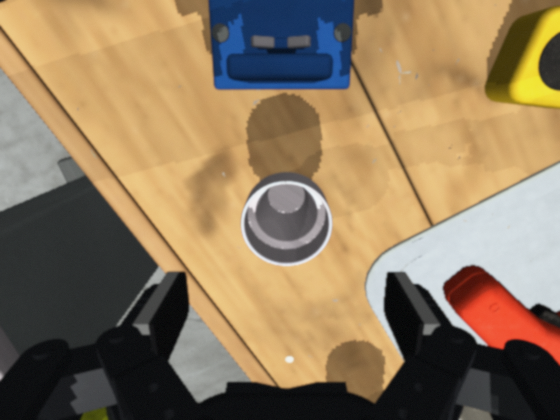

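View pics/C_side.png

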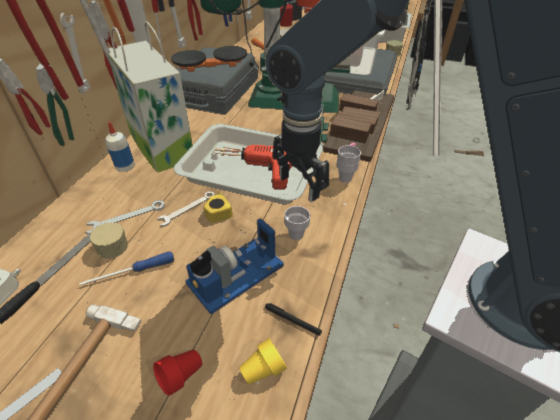

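Run:
```python
from h import *
c=np.load('pics/C_wrist.npy',allow_pickle=True)
pts=[plane('',*p,.07,c)[:2] for p in [(242,221),(332,221),(287,180),(287,265)]]
print(np.round(pts,4), (pts[0]+pts[1])/2,(pts[2]+pts[3])/2, np.linalg.norm(pts[0]-pts[1]),np.linalg.norm(pts[2]-pts[3]))
```

```text
[[0.4585 0.1142]
 [0.5149 0.0983]
 [0.4941 0.1328]
 [0.478  0.0753]] [0.48670362 0.10626099] [0.48607398 0.10403294] 0.058666816432416245 0.05966413280244756
```

Emit:
arm_command([
  [[0.5, -0.5, -40], 0, -1],
  [[0, 0, -35], 0, -1],
  [[0, 0, -12], 0, -1],
  [[0, 0, 0], 0, -0.2],
  [[0, 0, 0], 0, 0.3],
  [[0, 0, 0], 0, 1],
  [[0, 0, 0], 0, 1],
  [[0, 0, 0], 0, 1],
], squeeze=40)

```text
t: 21.4
tcp_pos: [0.4869, 0.1052, 0.0589]
tool_rot: [0.797, 0.604, 0.0, 0.0]
force: [0.3, -0.3, -0.9]
finger_gap: 0.694
```

Emit:
arm_command([
  [[0, 0, 20], 0, 1],
  [[0, 0, 50], 0, 1],
  [[0, 0, 60], 0, 1],
  [[0, 0, 0], 0, 1],
])

```text
t: 21.9
tcp_pos: [0.4898, 0.1053, 0.1929]
tool_rot: [0.797, 0.604, 0.004, 0.003]
force: [0.2, -1.0, -2.0]
finger_gap: 0.691
```

```bash
python3 look.py D wrist side; python3 -c "
import cv2;import numpy as np
w=cv2.imread('pics/D_side.png');t=cv2.imread('pics/D_wrist.png')
cv2.imwrite('pics/D2.png',np.hstack([cv2.resize(w[100:220,230:350],(400,400),interpolation=2),cv2.resize(t[200:400,190:390],(400,400))]))"
```

```text
t 21.90 [0.4898 0.1053 0.1929] yang -0.275 F [ 0.2 -1.  -2. ] T [-0.01  0.01  0.03] gap 0.691 q6 0.26 [0.797 0.604 0.004 0.003]
rel edge y -98.1 h 103.9
```

View pics/D2.png

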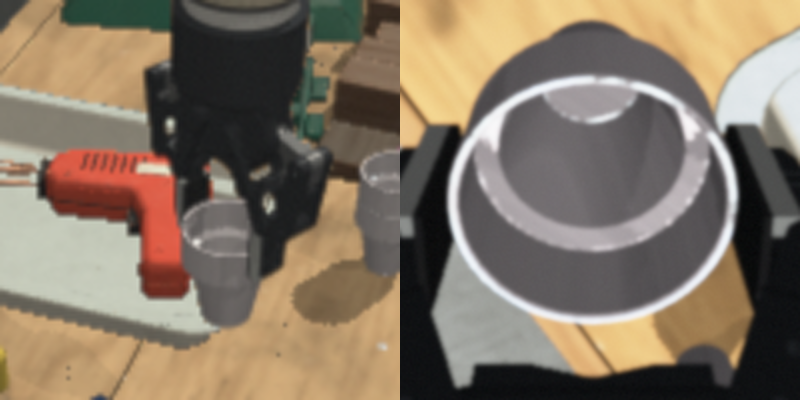

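Emit:
arm_command([
  [[0, -14, 0], 0.18, 1],
  [[0, -14, 0], 0.18, 1],
  [[0, -14, 0], 0.18, 1],
  [[0, -14, 0], 0.18, 1],
  [[0, -14, 0], 0.18, 1],
  [[0, -14, 0], 0.18, 1],
  [[0, -14, 0], 0.18, 1],
  [[0, -14, 0], 0.18, 1],
  [[0, -14, 0], 0.18, 1],
  [[0, -14, 0], 0.18, 1],
  [[0, -14, 0], 0.18, 1],
  [[0, -14, 0], 0.18, 1],
])

```text
t: 23.5
tcp_pos: [0.485, -0.0628, 0.1863]
tool_rot: [-0.159, 0.987, 0.001, -0.002]
force: [0.6, 0.3, -1.1]
finger_gap: 0.687
```

Emit:
arm_command([
  [[0, 0, 0], 0.18, 1],
  [[0, 0, 0], 0.18, 1],
  [[0, 0, 0], 0, 1],
  [[0, 0, 0], 0, 1],
])

```text
t: 24.0
tcp_pos: [0.4859, -0.0625, 0.1874]
tool_rot: [-0.33, 0.944, 0.001, -0.001]
force: [0.7, 0.4, -1.9]
finger_gap: 0.691
```

```bash
python3 look.py E wrist side
```

```text
t 24.00 [ 0.4859 -0.0625  0.1874] yang 2.242 F [ 0.7  0.4 -1.9] T [-0.01 -0.03  0.02] gap 0.691 q6 -2.60 [-0.33   0.944  0.001 -0.001]
rel edge y -260.9 h 98.4
```

View pics/E_wrist.png

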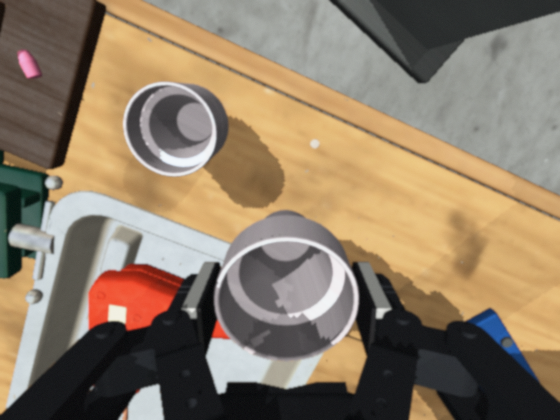

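```bash
python3 -c "
import cv2;import numpy as np
t=cv2.imread('pics/E_wrist.png')
cv2.imwrite('pics/E2.png',np.hstack([cv2.resize(t[75:185,115:235],(432,396),interpolation=2),cv2.resize(t[230:370,205:370],(467,396),interpolation=2)])[:, :800])"
```

```text
(no output)
```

View pics/E2.png

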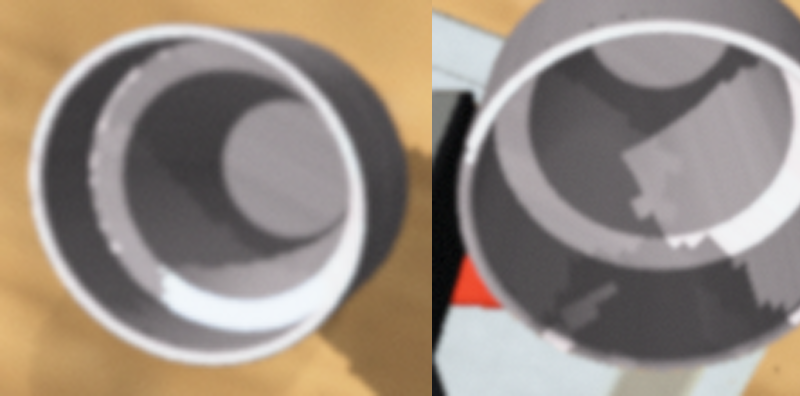

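```bash
cat > fit.py <<'E'
from h import *
from scipy.optimize import least_squares
def circ(P):
    P=np.array(P); r=least_squares(lambda p:np.hypot(P[:,0]-p[0],P[:,1]-p[1])-p[2],[*P.mean(0),.03])
    return r.x, r.fun
E
python3 - <<'E'
from fit import *
c=np.load('pics/E_wrist.npy',allow_pickle=True)
S=[(30,180),(178,22),(215,366),(366,210),(305,85),(335,310),(75,295),(75,75)]
x,f=circ([plane('',115+(u+.5)/3.6-.5,75+(v+.5)/3.6-.5,.095,c)[:2] for u,v in S]); print('stack',x*1000,np.round(f*1000,1))
Hh=[(214,300),(359,300),(286.5,237),(286.5,360)]
for z in (.195,.1985,.202):
    x,f=circ([plane('',u,v,z,c)[:2] for u,v in Hh]); print(z,x*1000,np.round(f*1000,1))
print('top re-fit')
E
```

```text
stack [ 487.71932612 -156.57524682   29.73767815] [ 0.2  1.   0.   0.1 -0.8  0.2 -0.2 -0.5]
0.195 [488.38071931 -60.37585521  30.5627962 ] [ 0.2  0.2 -0.2 -0.2]
0.1985 [486.51009915 -61.88276921  29.70545475] [ 0.2  0.2 -0.2 -0.2]
0.202 [484.63947898 -63.38968321  28.84811331] [ 0.2  0.2 -0.2 -0.2]
top re-fit
```

Emit:
arm_command([
  [[1, -35, 0], 0, 1],
  [[0, -35, 0], 0, 1],
  [[0, -24, 0], 0, 1],
  [[0, 0, 0], 0, 1],
  [[0, 0, 0], 0, 1],
])

```text
t: 24.72
tcp_pos: [0.4872, -0.156, 0.1883]
tool_rot: [-0.33, 0.944, 0.001, -0.0]
force: [-0.5, 0.2, -1.8]
finger_gap: 0.693
```

```bash
python3 look.py F wrist side top; python3 -c "
import cv2;import numpy as np
w=cv2.imread('pics/F_side.png');t=cv2.imread('pics/F_wrist.png')
cv2.imwrite('pics/F2.png',np.hstack([cv2.resize(w[90:190,300:400],(400,400),interpolation=2),cv2.resize(t[200:400,190:390],(400,400))]))"
```

```text
t 24.73 [ 0.4872 -0.156   0.1883] yang 2.244 F [-0.5  0.2 -1.8] T [-0.03 -0.04 -0.05] gap 0.693 q6 -2.77 [-0.33   0.944  0.001 -0.   ]
rel edge y -350.6 h 99.3
```

View pics/F2.png

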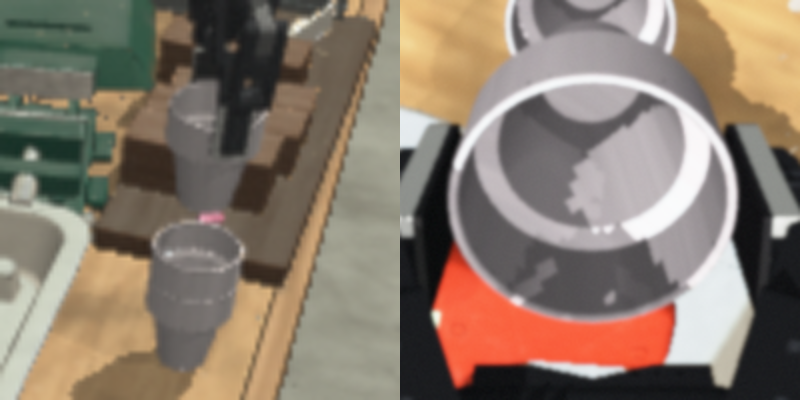

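Run:
```python
from h import *
for z in (.0,.095,.129,.199):
    p=proj('side',[.4877,-.1566,z]); print(z,(p-[300,90])*4)
```

```text
0.0 [178.96712184 354.55170849]
0.095 [196.18533839 242.60636787]
0.129 [202.89214405 199.0016401 ]
0.199 [217.73343665 102.51002315]
```

The held cup lines up with the stack in the side view: its rim is at about (217,103) in the crop, against a predicted (218,103). I'll lower it.

Emit:
arm_command([
  [[0, 0, -25], 0, 1],
  [[0, 0, -25], 0, 1],
  [[0, 0, -15], 0, 1],
  [[0, 0, 0], 0, 1],
])

```text
t: 25.38
tcp_pos: [0.4871, -0.1561, 0.1227]
tool_rot: [-0.331, 0.944, 0.001, -0.001]
force: [-0.3, 0.7, -0.5]
finger_gap: 0.689
```

```bash
python3 look.py G
```

```text
t 25.38 [ 0.4871 -0.1561  0.1227] yang 2.246 F [-0.3  0.7 -0.5] T [ 0.02 -0.01  0.04] gap 0.689 q6 -2.77 [-0.331  0.944  0.001 -0.001]
rel edge y -350.7 h 33.7
```

Emit:
arm_command([
  [[0, 0, -5], 0, 1],
  [[0, 0, -4], 0, 1],
  [[0, 0, -2], 0, 1],
  [[0, 0, 0], 0, 1],
])

```text
t: 25.88
tcp_pos: [0.4877, -0.1569, 0.1126]
tool_rot: [-0.331, 0.944, -0.0, 0.0]
force: [-0.2, 0.0, -0.0]
finger_gap: 0.692
```

```bash
python3 look.py H
```

```text
t 25.88 [ 0.4877 -0.1569  0.1126] yang 2.245 F [-0.2  0.  -0. ] T [-0.03  0.03  0.04] gap 0.692 q6 -2.77 [-0.331  0.944 -0.     0.   ]
rel edge y -351.3 h 23.6
```

Emit:
arm_command([
  [[0, 0, -2], 0, 1],
  [[0, 0, -1], 0, 1],
  [[0, 0, 0], 0, 1],
])

```text
t: 26.25
tcp_pos: [0.4876, -0.1568, 0.1094]
tool_rot: [-0.331, 0.944, 0.0, -0.0]
force: [0.7, 0.5, -1.2]
finger_gap: 0.689
```

```bash
python3 look.py I side wrist; python3 -c "
import cv2;import numpy as np
w=cv2.imread('pics/I_side.png');t=cv2.imread('pics/I_wrist.png')
cv2.imwrite('pics/I2.png',np.hstack([cv2.resize(w[110:210,300:400],(400,400),interpolation=2),cv2.resize(t[200:400,190:390],(400,400))]))"
```

```text
t 26.25 [ 0.4876 -0.1568  0.1094] yang 2.245 F [ 0.7  0.5 -1.2] T [-0.02  0.08 -0.01] gap 0.689 q6 -2.77 [-0.331  0.944  0.    -0.   ]
rel edge y -351.2 h 20.4
```

View pics/I2.png

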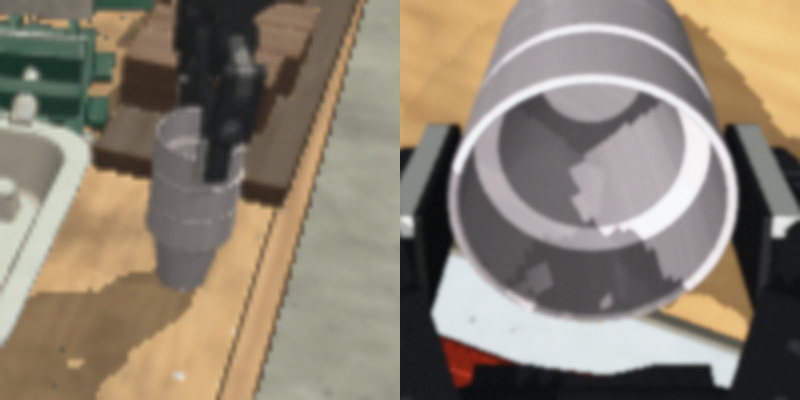

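Emit:
arm_command([
  [[0, 0, -0.7], 0, 1],
  [[0, 0, 0], 0, 1],
])

```text
t: 26.6
tcp_pos: [0.4875, -0.1567, 0.1089]
tool_rot: [-0.331, 0.944, 0.0, -0.0]
force: [-0.5, -0.9, 0.4]
finger_gap: 0.694
```

Emit:
arm_command([
  [[0, 0, -0.6], 0, 1],
  [[0, 0, 0], 0, 1],
])

```text
t: 26.85
tcp_pos: [0.4876, -0.1568, 0.1085]
tool_rot: [-0.331, 0.944, 0.0, -0.0]
force: [-1.2, 0.5, 3.6]
finger_gap: 0.694
```

Contact at TCP z = 0.1085 m, which matches fully nested. I'll release gently.

Emit:
arm_command([
  [[0, 0, 0], 0, -0.45],
  [[0, 0, 0], 0, -0.55],
  [[0, 0, 0], 0, -0.75],
  [[0, 0, 0], 0, -1],
  [[0, 0, 0], 0, -1],
])

```text
t: 27.48
tcp_pos: [0.4876, -0.1568, 0.1082]
tool_rot: [-0.331, 0.944, -0.0, -0.0]
force: [-0.4, -0.3, 0.3]
finger_gap: 1.0
```

```bash
python3 look.py J side wrist; python3 -c "
import cv2;import numpy as np
w=cv2.imread('pics/J_side.png');t=cv2.imread('pics/J_wrist.png')
cv2.imwrite('pics/J2.png',np.hstack([cv2.resize(w[110:210,300:400],(400,400),interpolation=2),cv2.resize(t[200:400,190:390],(400,400))]))"
```

```text
t 27.48 [ 0.4876 -0.1568  0.1082] yang 2.245 F [-0.4 -0.3  0.3] T [-0.04 -0.01  0.03] gap 1.000 q6 -2.77 [-0.331  0.944 -0.    -0.   ]
rel edge y -351.2 h 19.2
```

View pics/J2.png

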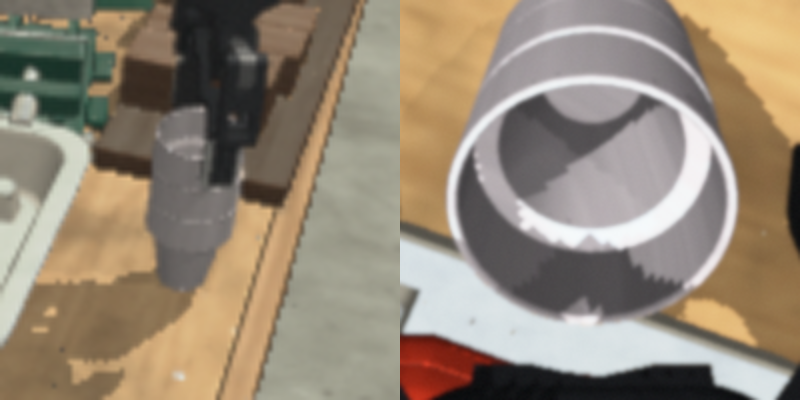

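Nested and released. I'll go straight up, move clear, then check.

Emit:
arm_command([
  [[0, 0, 15], 0, -1],
  [[0, 0, 40], 0, -1],
  [[0, 0, 50], 0, -1],
  [[0, 0, 50], 0, -1],
  [[-5, 55, 0], 0, -1],
  [[-5, 55, 0], 0, -1],
  [[0, 0, 0], 0, -1],
  [[0, 0, 0], 0, -1],
])

```text
t: 28.58
tcp_pos: [0.478, -0.047, 0.2641]
tool_rot: [-0.331, 0.944, -0.001, 0.001]
force: [-0.1, -0.4, 1.3]
finger_gap: 1.003
```

```bash
python3 look.py K side wrist top; python3 -c "
import cv2;import numpy as np
from h import *
for n in ('side','top'):
  for z in (0,.095,.12): print(n,z,np.round(proj(n,[.4877,-.1566,z]),1))
w=cv2.imread('pics/K_side.png')
cv2.imwrite('pics/K2.png',np.hstack([cv2.resize(w[110:210,300:400],(400,400),interpolation=2)]))"
```

```text
t 28.57 [ 0.478  -0.047   0.2641] yang 2.246 F [-0.1 -0.4  1.3] T [0.02 0.03 0.01] gap 1.003 q6 -2.58 [-0.331  0.944 -0.001  0.001]
rel edge y -248.0 h 175.1
side 0 [344.7 178.6]
side 0.095 [349.  150.7]
side 0.12 [350.3 142.7]
top 0 [396.5 240.3]
top 0.095 [405.3 238.9]
top 0.12 [407.9 238.5]
```

View pics/K2.png

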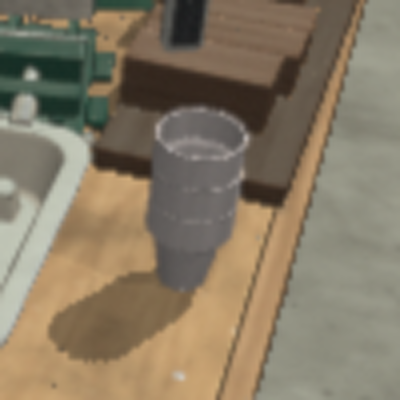

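View pics/K_top.png

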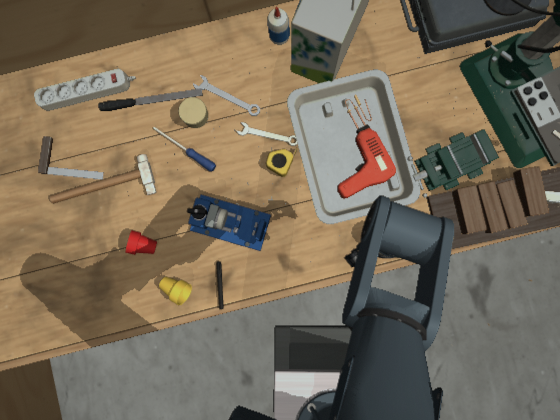

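View pics/K_side.png

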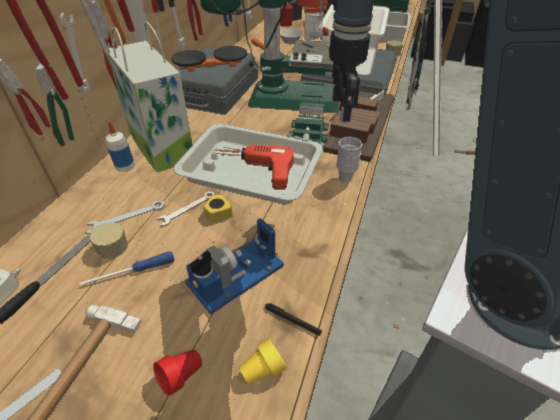

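View pics/K_wrist.png

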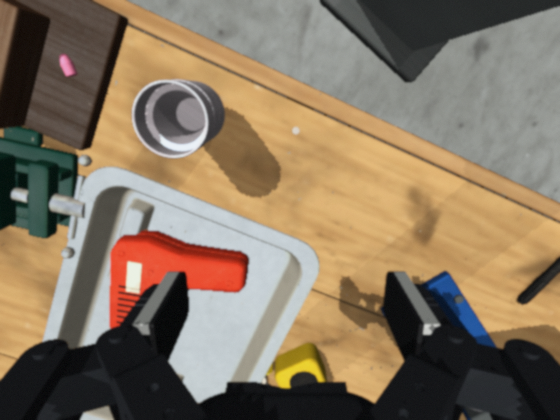

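Run:
```python
from fit import *
a=cv2.imread('pics/a_side.png');k=cv2.imread('pics/K_side.png')
for n,(y0,y1,x0,x1),lo,hi in [('marker',(298,338,258,325),(0,0,0),(180,255,60)),('tape',(190,225,198,238),(20,140,80),(35,255,255)),('driver',(248,275,130,178),(105,100,30),(130,255,255)),('stackbase',(165,185,335,356),(0,0,0),(180,70,255))]:
    r=[]
    for im in (a,k):
        m=cv2.inRange(cv2.cvtColor(im[y0:y1,x0:x1],cv2.COLOR_BGR2HSV),lo,hi); M=cv2.moments(m,True); r.append((round(M['m10']/M['m00'],1),round(M['m01']/M['m00'],1),M['m00']))
    print(n,r)
c=np.load('pics/K_wrist.npy',allow_pickle=True)
S=[(132,118),(172,80),(178,157),(212,118)]
print(circ([plane('',u,v,.12,c)[:2] for u,v in S]))
print(manip.sense()['t'])
manip.sign_off()
```

```text
marker [(34.1, 20.3, 385.0), (33.3, 20.3, 339.0)]
tape [(19.7, 19.6, 475.0), (19.7, 19.6, 477.0)]
driver [(23.9, 13.2, 322.0), (23.9, 13.3, 320.0)]
stackbase [(10.9, 7.2, 261.0), (10.9, 7.2, 261.0)]
(array([ 0.48732491, -0.15514939,  0.03046597]), array([ 0.00087277, -0.00099197, -0.0009086 ,  0.0010278 ]))
28.725
the job is handed in; nothing more can be done
```

The job is done and handed in at 28.7 s. The jaw is fully back, and the cup is nested mouth up, fully home, in the stack.

**Knob:** anticlockwise was barred, with 0.72 N·m of resistance at +0.06 rad. Clockwise gave, and I turned it about 1.37 rad by tool angle, to the stop. The pictures show the jaw fully back.

**Cup:** the tool can only yaw, so I tipped the cup upright by levering its base on the headstock plate's top edge, with the fingers as the pivot. The first try slipped off at about 25° and the second worked. I stood the cup on the bench, regripped it by the collar and lowered it into the stack.

**Last checks:**
- **Nesting:** contact came at the height expected for fully home. The nested rim's position fits a 120 mm height within half a pixel in the side view, and its centre is within about 2 mm of the stack's.
- **Stack and bystanders:** the stack base, tape measure and screwdriver have not moved in the side view. The marker reads the same row but 0.8 px different in column with a smaller mask, which I put down to shadow, since nothing went near it.

**One thing went wrong:** on the first set-down a finger came down at the tray's corner, and the wrist force read about 46 N. I put this down mostly to the finger pressing on the tray, not to the gripper body. That is over the 40 N figure if a finger counts as part of the arm or gripper body. I moved away at once, and the tray shows no shift in the pictures.

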